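# Test the panel seam and tidy the bench

### The arm

A 6-joint arm with a two-finger parallel gripper is mounted at the origin on the work surface. World frame = base frame: x ahead of the robot, y to its left, z up, the work surface at z = 0. Lengths are in m, angles in rad, forces in N, time in s.
With the tool pointing down it reaches from about 0.35 to 0.775 m from the base axis. Payload 5.5 kg.
Tool frame: the origin (TCP) lies between the finger pads; the fingertips stand 8 mm ahead of it and the grasp point (between the pads) lies 11 mm behind it; z points along the fingers, y is the line along which they close (so a half turn about z gives the same grasp; the last joint's range is limited). The gripper opens to 85 mm and grips with 20 to 120 N. Pads are 22 mm wide; open, the fingers measure 114 mm over their backs; the gripper's body (76 mm by 85 mm) begins 54 mm behind the grasp point. The pads swing forward as they close: fully open they stand 13 mm farther back than shut.
Start: joints at [0.98, 0.313, 0.046, 1.304, 0, 1.431], TCP at [0.251, 0.518, 0.239] pointing down, gripper open.
Joint ranges: [-2.76, 2.76], [-0.86, 1.69], [-1.03, 1.26], [-2.2, 2.34], [-1.47, 1.5], [-3.14, 3.14]. Speed limits (rad/s): [2.57, 2.57, 3.14, 3.14, 3.14, 3.14].

### API

Orientations are given as a unit quaternion [w, x, y, z].
In Python, from workcell import env gives the robot as it stands.
- The arm moves only by the tool move_arm, never from a script. Its argument "moves" is one flat list of numbers, 5 for each row, row after row: the shift along the world's x, y, z in m, then the turn about the world's z in rad, then the finger opening in m, from 0 to 0.0854. A call has 1 to 12 rows; each row is the pose to reach, as a shift and turn from the pose commanded when the call began; what a row does not reach only later rows make up. A row lasts 1/12 s, in which the tool goes at most 41.7 mm and 7.16 degrees, less where a joint would pass 70% of its speed; a pose out of reach is approached as far as the arm can. A call with a gripper value outside its range is refused whole. The fingers move at their own pace and stop on an object; "newtons" is the grip in N (left out, the last holds). Time passes only in rows, so rows that repeat a pose let the fingers close. It gives the time, the measured TCP pose, the force, the opening and the grip force at its end, in the units of the state.
- env.get_state(): the state, without advancing time (a new reading comes with each control period).
- env.read_camera(name): name is "side" or "top" or "wrist"; returns a dict with "pixels" (420x560x3 uint8, red, green, blue), "camera_matrix" (3x3 intrinsics, pixels), "distortion" ([k1, k2, p1, p2, k3] as OpenCV has them; the pictures are not rectified), "rvec" (rotation vector, rad) and "tvec" (3), from world to camera coordinates, as OpenCV has them. Camera axes: x right, y down, z forward; pixel columns grow to the right and rows downward; lengths in m; the calibration is good to about 2 mm. A picture is of the moment at which its call begins. There is no depth.
- env.hand_in(): hands the job in; it is judged then, once.
The state is a dict: "clock": time; "joint_pos": joint angles; "qvel": joint speeds; "tau": joint torques, N m; "tcp_pos": TCP position; "orientation": TCP orientation; "wrist_force": force on the tool from outside, world axes, zero at the start; "ft_torque": the same for the moment, N m; "finger_gap": finger opening in m; "grip_force": force on a finger pad.
Only numpy, scipy, OpenCV 4.12 (cv2) and the standard library are available. Lean on these libraries where they do the work, as an engineer would, in place of code of your own. Each camera call takes 0.05 s, during which the arm holds its last target. There are 200 camera calls.

### The job

The seam on the steel panel has been scraped clean and is due for testing. Slide the tester's fader to the yellow pointer, then draw the test pen along the seam from the red dot to the green dot in one slow sweep of about 2 cm a second, its spring tip lightly pressed in against the bottom of the seam and never lifted part-way. When that is done put the pen back upright in its stand, slide the fader back to its zero end, and slide every scraper lying on the bench blade first, flat and fully home, into a bay of its own in the red rack, leaving everything else on the bench where it stands.

Things in the scene. Friction and masses are not known exactly. Their poses are not given: they have to be found in the camera images.
- fader_top (a point): centre of the top of the red fader grip, 54.5 mm above the bench. The grip is 28 mm (x of fader_base) by 20 mm (y, along the track) and stands 40 mm above the 14 mm high track housing. It slides along y of fader_base from y = -60 mm (zero end) to +60 mm and stays where it is left (about 1.5 N friction)
- fader_base: aluminium track housing of the fader, 40 x 170 x 14 mm, fixed, origin at the centre of its underside; the grip slides along its y axis, +y away from the zero end. The grey tester console (60 x 160 x 45 mm) is fixed to it on its +x side, from 45 to 105 mm from the origin
- pointer: yellow pointer clipped to the +x edge of the track housing, look only (22 mm high). Its origin lies on the track's centreline at bench height and its axes are those of fader_base: the fader is set when fader_top has the same y as this origin along fader_base's y axis
- pen: test pen, 146 mm, 0.13 kg, upright in its stand at the start. Origin: centre of the underside of its black collar (32 mm wide, 5 mm thick); z along the pen, away from the tip. Orange square grip, 20 x 20 mm (sides along x and y), from z 5 to 83 mm, black button to 88 mm; steel nose 12 mm across down to -47 mm, brass spring tip to -58 mm
- pen_end (a point): outer end of the brass spring tip (a 7 mm ball), 58 mm below the pen's origin when not pressed
- pen_tip (a joint): how far the pen's tip is pressed in, m: 0 out, 0.010 at its stop; spring 150 N/m with 0.6 N preload
- stand_hole0 (a point): centre of the mouth of the hole in the black pen stand (fixed block 70 x 70 mm, 75 mm high; hole 18 mm across, 66 mm deep); the pen's collar rests on the block's top, its nose in the hole
- seam0 (a point): point on the bottom of the seam, 8 mm above the bench, at the red-dot end. The seam is straight from seam0 to seam2, from seam2 to seam4 and from seam4 to seam6: 60, 67 and 60 mm; the fixed steel panel is 90 x 210 x 8 mm and the seam runs across its top between two raised lips 5 mm high, 5 mm thick and 14 mm apart, open at the ends (red dot on the panel 13 mm beyond)
- seam1 (a point): point on the bottom of the seam, 8 mm above the bench, at the middle of the first straight
- seam2 (a point): point on the bottom of the seam, 8 mm above the bench, at the first bend
- seam3 (a point): point on the bottom of the seam, 8 mm above the bench, at the middle of the slanting part (over the centre of the panel)
- seam4 (a point): point on the bottom of the seam, 8 mm above the bench, at the second bend
- seam5 (a point): point on the bottom of the seam, 8 mm above the bench, at the middle of the last straight
- seam6 (a point): point on the bottom of the seam, 8 mm above the bench, at the green-dot end (green dot 13 mm beyond)
- rack: red scraper rack, fixed. Origin at bench height under the middle of its mouth; x points into the bays. Three covered bays side by side along y, each 56 mm wide, 12 mm high inside and 60 mm deep, their middles at y = 64, 0 and -64 mm and open only at the mouth (x = 0); the floor is 5 mm thick and goes on 85 mm in front of the mouth as a tray 204 mm wide; clear cover, its top 21 mm above the bench
- scraper0: flat scraper with blue handle, 0.09 kg, 160 mm long, lying flat; origin at the centre of its underside, x towards the blade's edge. Blade 46 mm wide, 3 mm thick, from x -2 to 80 mm, flat on the underside; handle 24 mm wide (y), 20 mm high, from x -80 to -2 mm. It may be absent
- scraper1: flat scraper with yellow handle, 0.09 kg, 160 mm long, lying flat; origin at the centre of its underside, x towards the blade's edge. Blade 46 mm wide, 3 mm thick, from x -2 to 80 mm, flat on the underside; handle 24 mm wide (y), 20 mm high, from x -80 to -2 mm. It may be absent
- scraper2: flat scraper with brown wooden handle, 0.09 kg, 160 mm long, lying flat; origin at the centre of its underside, x towards the blade's edge. Blade 46 mm wide, 3 mm thick, from x -2 to 80 mm, flat on the underside; handle 24 mm wide (y), 20 mm high, from x -80 to -2 mm. It may be absent
- can: blue can, 74 mm across, 110 mm high; a bystander, origin at the centre of its underside
- jar: glass jar with yellow cap, 70 mm across, 100 mm high; a bystander, origin at the centre of its underside
- tape: roll of blue tape lying flat, 72 mm across, 30 mm high; a bystander, origin at the centre of its underside
- driver: screwdriver with red handle, 200 mm long, lying; a bystander, origin at the middle of its length, at its underside
- mug: white mug, 80 mm across, 90 mm high; a bystander, origin at the centre of its underside
Things that resemble listed ones, but are neither listed nor needed, are in the scene too. What is shaped like the scraper1 but purple is not meant.

How it is judged:
By the outcome, as a careful person would: the job done as asked, in the order asked, and still so for the second after the job is handed in, with the robot touching nothing.
Of scraper0, scraper1, scraper2 only 2 to 3 are there at a start; the rules pass over those that are not, and their reading is None.
At some moment in a run one of scraper0, scraper1, scraper2 may be knocked a few centimetres aside while the robot is not near it.
It also fails if it takes over 210 s, if anything falls off the work surface, if the arm or the gripper's body presses on something with over 40 N, if the wrist force passes 120 N, or if a joint passes its speed limit or range.

## Working session

There is one attempt and no reset: what is moved stays moved. The work goes in short steps, Python scripts to look and compute and a tool call to move; the robot and the scene stay as the last step left them, time stands still between calls to the robot, and variables do not carry over. Pictures are saved under pics/ and viewed, at most 14 in all, crops included, and the job is handed in when it is done.

Besides the shell and the picture viewer there is one more tool, called after "Call:" as name(argument=value, ...), one argument or row to a line, values as JSON. move_arm: Moves the arm, as the interface text tells. Its arguments: {"type":"object","properties":{"moves":{"type":"array"},"newtons":{"type":"number"}},"required":["moves"]}

```bash
ls; mkdir -p pics
cat > h.py <<'E'
import numpy as np, cv2
from workcell import env
def snap(n):
    c=env.read_camera(n); np.savez(f'pics/{n}.npz',**{k:np.array(v) for k,v in c.items()}); return c
def load(n): return dict(np.load(f'pics/{n}.npz'))
def ray(c,uv):
    K=np.array(c['camera_matrix']);D=np.array(c['distortion'],float)
    p=cv2.undistortPoints(np.array(uv,float).reshape(-1,1,2),K,D).reshape(-1,2)
    R=cv2.Rodrigues(np.array(c['rvec'],float))[0];t=np.array(c['tvec'],float).ravel()
    d=np.c_[p,np.ones(len(p))]@R; return -R.T@t,d
def atz(c,uv,z):
    o,d=ray(c,uv); s=(np.broadcast_to(z,len(d))-o[2])/d[:,2]; return o+d*s[:,None]
def proj(c,P):
    return cv2.projectPoints(np.array(P,float).reshape(-1,3),np.array(c['rvec'],float),np.array(c['tvec'],float),np.array(c['camera_matrix']),np.array(c['distortion'],float))[0].reshape(-1,2)
def save(c,name,box=None,s=1):
    im=c['pixels'][:,:,::-1]
    if box: im=im[box[1]:box[3],box[0]:box[2]]
    cv2.imwrite(f'pics/{name}.png',cv2.resize(im,None,fx=s,fy=s,interpolation=cv2.INTER_CUBIC))
E
python3 - <<'E'
from h import *
for n in ('top','side'):
    c=snap(n); save(c,n+'0',s=1.42); print(n,ray(c,[[280,210]]))
print(env.get_state())
E
```

```text
pics
top (array([ 0.29588814, -0.02760365,  1.32032268]), array([[ 0.17312802,  0.0132402 , -0.98487611]]))
side (array([ 0.35758849, -0.97811517,  0.85655451]), array([[ 0.15678847,  0.7642282 , -0.62592117]]))
{'clock': 0.1, 'joint_pos': array([9.80423828e-01, 3.13949605e-01, 4.51202350e-02, 1.30360474e+00,
       4.86298998e-05, 1.43120635e+00]), 'qvel': array([ 0.00189636, -0.00178977,  0.00072247, -0.00242799,  0.00151225,
        0.00065713]), 'tau': array([ 1.90030012e-03, -4.81725419e+01,  2.99244171e+01,  1.27185593e-02,
       -8.46863418e-05, -1.17280248e-05]), 'tcp_pos': array([0.25025986, 0.51720618, 0.23849551]), 'orientation': array([-3.15001499e-04,  2.23487687e-01,  9.74706408e-01, -7.56272140e-04]), 'wrist_force': array([ 0.81746319, -0.52709198,  0.67496395]), 'ft_torque': array([0.00485501, 0.0136899 , 0.00633162]), 'grip_force': 0.0, 'finger_gap': 0.08562166980721676}
```

View pics/top0.png

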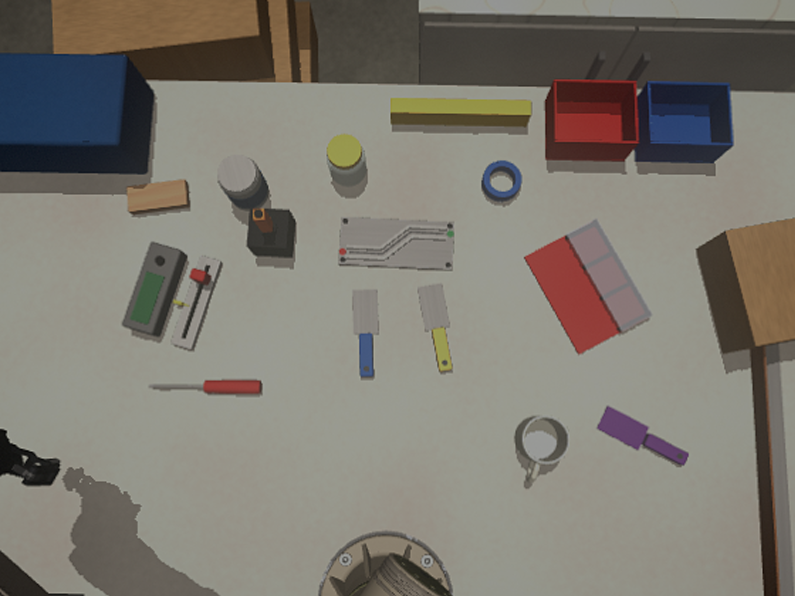

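View pics/side0.png

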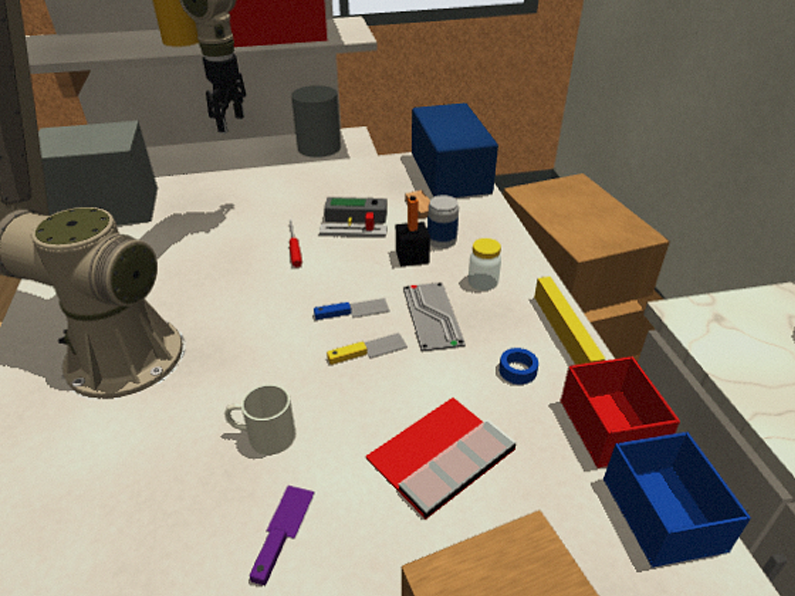

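The top view shows, in view pixels: fader (200,300) with grip (200,273), pen and stand (266,225), panel (396,243), blue scraper (366,335), yellow scraper (436,328) and rack (588,287). The purple scraper at (645,435) and the wood block at (158,196) are lookalikes. Scraper2 is absent.

Run:
```python
from h import *
c=load('top')
for n,u,v,z in [('grip',200,273,.0545),('pointer',180,302,.02),('trackfar',211,259,.014),('tracknear',184,347,.014),('stand c',271,233,.075),('pen top',259,213,.16),('red',342,251,.008),('green',451,234,.008),('blue',366,335,.01),('yel',436,328,.01),('rack mouth mid',592,292,.02),('jar',345,150,.1),('can',240,172,.11),('driver',232,386,.01),('drv end',262,387,.01),('tape',502,180,.03),('mug',541,440,.09)]:
    print(n,atz(c,[[u/1.42,v/1.42]],z)[0].round(4))
save(c,'fad',(80,135,220,255),5.6)
c=env.read_camera('wrist'); R=cv2.Rodrigues(np.array(c['rvec']))[0]
o,d=ray(c,[[280,210],[280,0],[280,419],[0,210]]);print(o,d, c['camera_matrix'])
```

```text
grip [0.5574 0.3403 0.0545]
pointer [0.5104 0.3831 0.02  ]
trackfar [0.5923 0.3336 0.014 ]
tracknear [0.4296 0.372  0.014 ]
stand c [0.6271 0.214  0.075 ]
pen top [0.6381 0.219  0.16  ]
red [0.6131 0.0943 0.008 ]
green [ 0.649  -0.1064  0.008 ]
blue [0.4578 0.0457 0.01  ]
yel [ 0.4728 -0.0805  0.01  ]
rack mouth mid [ 0.5423 -0.3619  0.02  ]
jar [0.7732 0.0865 0.1   ]
can [0.726  0.2665 0.11  ]
driver [0.3617 0.2825 0.01  ]
drv end [0.361  0.2288 0.01  ]
tape [ 0.7476 -0.1985  0.03  ]
mug [ 0.2781 -0.2532  0.09  ]
[0.18061933 0.55069423 0.37324822] [[ 0.2761764  -0.14523182 -0.95016027]
 [-0.26811782  0.1169679  -1.14199011]
 [ 0.81835426 -0.40665415 -0.75904245]
 [-0.09534903 -0.91532925 -0.94831932]] [[335.25522289   0.         282.93469782]
 [  0.         335.25522289 206.75641469]
 [  0.           0.           1.        ]]
```

View pics/fad.png

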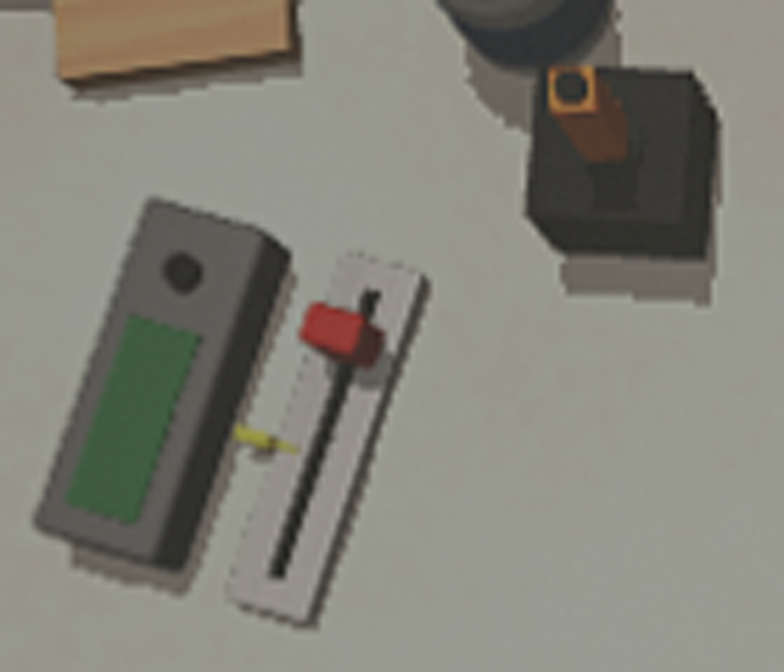

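The crop shows the fader's far end at the top with the grip (335,330), just below its zero end. The yellow pointer's tip is at (298,449), on the console side. Next I'll take the arm over the fader for a close look.

Call:
move_arm(
  moves=[0.26,-0.165,0,-1.353,0.06,0.26,-0.165,0,-1.353,0.06,0.26,-0.165,0,-1.353,0.06,0.26,-0.165,0,-1.353,0.06,0.26,-0.165,0,-1.353,0.06,0.26,-0.165,0,-1.353,0.06,0.26,-0.165,0,-1.353,0.06,0.26,-0.165,0,-1.353,0.06,0.26,-0.165,0,-1.353,0.06,0.26,-0.165,0,-1.353,0.06,0.26,-0.165,0,-1.353,0.06,0.26,-0.165,0,-1.353,0.06],
  newtons=30,
)

```text
clock: 1.15
tcp_pos: [0.5107, 0.3522, 0.2387]
orientation: [-0.0, 0.786, 0.619, -0.001]
wrist_force: [0.4, -0.3, 0.1]
finger_gap: 0.0603
grip_force: 0.0
```

Run:
```python
from h import *
s=env.get_state(); print(s['clock'],s['tcp_pos'],s['orientation'],s['wrist_force'],s['finger_gap'])
c=snap('wrist'); save(c,'w1',s=1.42)
```

```text
1.15 [0.51065036 0.35216488 0.23871425] [-8.29128761e-05  7.85503304e-01  6.18857247e-01 -5.10225532e-04] [ 0.40579967 -0.30513844  0.12690754] 0.0602786746499289
```

View pics/w1.png

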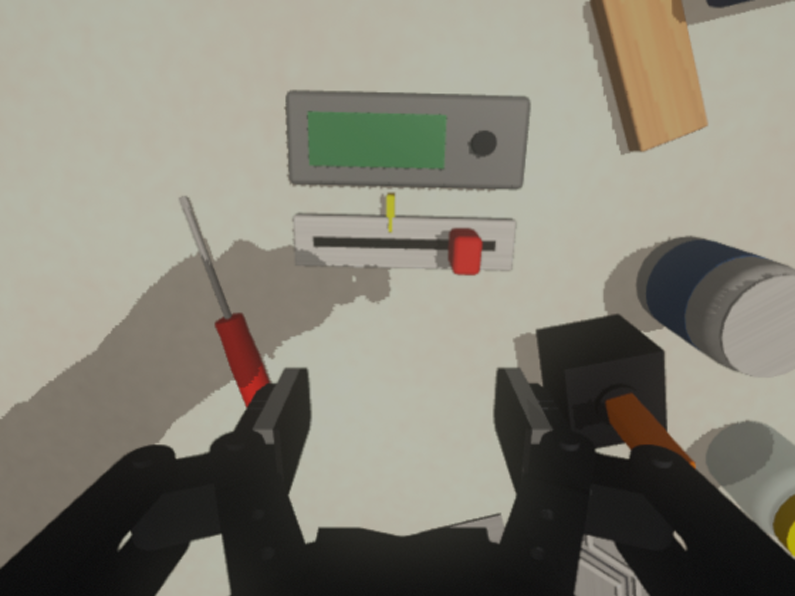

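The wrist view shows the track corners (294,214) to (515,219), grip (465,240), and pointer (390,210) with its tip at (390,230). Now to measure them.

Run:
```python
from h import *
c=load('wrist'); im=c['pixels'].astype(int); r,g,b=im[...,0],im[...,1],im[...,2]
P=atz(c,np.array([[294,214],[515,219],[513,270],[293,267],[314,241],[495,246]])/1.42,.014); print(P.round(4))
print(np.linalg.norm(P[1]-P[0]),np.linalg.norm(P[3]-P[0]),np.linalg.norm(P[4]-P[5]))
Z=(P[0]+P[1]+P[2]+P[3])/4; ey=(P[0]-P[1]+P[3]-P[2])[:2]; ey/=np.linalg.norm(ey); ex=np.array([ey[1],-ey[0]]); print('origin',Z,'ey',ey,np.degrees(np.arctan2(ey[1],ey[0])),'ex',ex)
f=lambda p:((p[:2]-Z[:2])@ex,(p[:2]-Z[:2])@ey)
for n,m in [('grip',(r>1.8*g)&(r>1.8*b)&(r>90)),('ptr',(r>110)&(g>100)&(b<70))]:
    m=m.copy(); m[:125]=0; m[200:]=0; m[:,:230]=0;m[:,365:]=0
    v,u=np.nonzero(m); print(n,len(u),u.min(),u.max(),v.min(),v.max())
    print(v.min(),[ (y,u[v==y].min(),u[v==y].max()) for y in range(v.min(),v.max()+1,2)])
    for z in (.014,.022,.0545): print(z,f(atz(c,[[u.mean(),v.mean()]],z)[0]),[f(p) for p in atz(c,[[u.min(),v.mean()],[u.max()+1,v.mean()],[u.mean(),v.min()],[u.mean(),v.max()+1]],z)])
```

```text
[[0.4377 0.396  0.014 ]
 [0.5991 0.3534 0.014 ]
 [0.591  0.3143 0.014 ]
 [0.4246 0.3567 0.014 ]
 [0.4464 0.3726 0.014 ]
 [0.5807 0.3364 0.014 ]]
0.16695745147117558 0.04136640842857977 0.13901405649021667
origin [0.51310005 0.35510512 0.014     ] ey [-0.96804774  0.25076598] 165.47715619557746 ex [0.25076598 0.96804774]
grip 590 318 339 162 192
162 [(162, np.int64(319), np.int64(331)), (164, np.int64(321), np.int64(334)), (166, np.int64(320), np.int64(336)), (168, np.int64(319), np.int64(337)), (170, np.int64(319), np.int64(339)), (172, np.int64(319), np.int64(339)), (174, np.int64(319), np.int64(339)), (176, np.int64(318), np.int64(338)), (178, np.int64(318), np.int64(338)), (180, np.int64(318), np.int64(338)), (182, np.int64(318), np.int64(337)), (184, np.int64(318), np.int64(337)), (186, np.int64(318), np.int64(337)), (188, np.int64(319), np.int64(337)), (190, np.int64(319), np.int64(337)), (192, np.int64(321), np.int64(335))]
0.014 (np.float64(-0.006166220896877768), np.float64(-0.047869044543159676)) [(np.float64(-0.006373705723715976), np.float64(-0.03689373387380221)), (np.flo
[... 1826 characters left out ...]
.022 (np.float64(0.027009753321636597), np.float64(0.010814722285989155)) [(np.float64(0.02696115916470488), np.float64(0.013520845155672551)), (np.float64(0.027073739562204692), np.float64(0.00727084111165376)), (np.float64(0.03816103632637585), np.float64(0.010938175472522365)), (np.float64(0.010046820263619092), np.float64(0.01062799241481481))]
0.0545 (np.float64(0.03130290591900338), np.float64(0.01010016709815032)) [(np.float64(0.03125880575940801), np.float64(0.012556027184488162)), (np.float64(0.03136097469926706), np.float64(0.0068840247624579335)), (np.float64(0.04142291604478193), np.float64(0.010212203309341882)), (np.float64(0.01590870829734117), np.float64(0.0099307060427483))]
```

Call:
move_arm(
  moves=[0.0435,-0.0078,0,-0.016,0.06,0.0435,-0.0078,-0.04,-0.016,0.06,0.0435,-0.0078,-0.08,-0.016,0.06,0.0435,-0.0078,-0.12,-0.016,0.06,0.0435,-0.0078,-0.16,-0.016,0.06,0.0435,-0.0078,-0.19,-0.016,0.06,0.0435,-0.0078,-0.206,-0.016,0.06,0.0435,-0.0078,-0.206,-0.016,0.06,0.0435,-0.0078,-0.206,-0.016,0.015,0.0435,-0.0078,-0.206,-0.016,0.015,0.0435,-0.0078,-0.206,-0.016,0.015,0.0435,-0.0078,-0.206,-0.016,0.015],
  newtons=25,
)

```text
clock: 2.2
tcp_pos: [0.5556, 0.3456, 0.0358]
orientation: [0.0, 0.789, 0.614, 0.002]
wrist_force: [-0.1, 0.0, 3.6]
finger_gap: 0.0195
grip_force: 27.7
```

Call:
move_arm(
  moves=[-0.0065,0.0017,0.002,0,0.015,-0.0131,0.0034,0.002,0,0.015,-0.0197,0.0051,0.002,0,0.015,-0.0263,0.0068,0.002,0,0.015,-0.0329,0.0085,0.002,0,0.015,-0.0394,0.0102,0.002,0,0.015,-0.046,0.0119,0.002,0,0.015,-0.0526,0.0136,0.002,0,0.015,-0.0526,0.0136,0.002,0,0.015,-0.0526,0.0136,0.002,0,0.015],
)

```text
clock: 3.03
tcp_pos: [0.5005, 0.3602, 0.0359]
orientation: [-0.001, 0.789, 0.614, 0.001]
wrist_force: [0.4, 6.0, -4.3]
finger_gap: 0.0196
grip_force: 27.4
```

Run:
```python
from h import *
s=env.get_state(); print(s['clock'],s['tcp_pos'],s['wrist_force'],s['finger_gap'])
t=s['tcp_pos'][:2]-[.5131,.3551]; print('fader y',t@[-.96805,.25077],'x',t@[.25077,.96805])
```

```text
3.0333 [0.50046527 0.36019438 0.03586418] [ 0.42967357  6.02820883 -4.27219122] 0.01956775416961437
fader y 0.01350857045754696 x 0.0017631981048603757
```

Call:
move_arm(
  moves=[0.0026,-0.0025,0,0,0.015,0.0026,-0.0025,0,0,0.015,0.0026,-0.0025,0,0,0.05,0.0026,-0.0025,0,0,0.05,0.0026,-0.0025,0,0,0.05,0.0026,-0.0025,0.04,0,0.05,0.0026,-0.0025,0.08,0,0.05,0.0026,-0.0025,0.12,0,0.05,0.0026,-0.0025,0.16,0,0.05,0.0026,-0.0025,0.19,0,0.05,0.0026,-0.0025,0.2,0,0.05,0.0026,-0.0025,0.2,0,0.05],
)

```text
clock: 4.03
tcp_pos: [0.5055, 0.3564, 0.2395]
orientation: [0.001, 0.79, 0.614, 0.003]
wrist_force: [1.2, -0.1, -0.5]
finger_gap: 0.0499
grip_force: 0.0
```

```bash
cat > fad.py <<'E'
from h import *
s=env.get_state(); print(s['clock'],s['tcp_pos'],s['wrist_force'],s['finger_gap'])
c=snap('wrist'); im=c['pixels'].astype(int); r,g,b=im[...,0],im[...,1],im[...,2]
Z=np.array([.5131,.3551]); ey=np.array([-.96805,.25077]); ex=np.array([.25077,.96805])
pj=lambda x,y,z: proj(c,[*(Z+ex*x+ey*y),z])[0]
roi=np.array([pj(x,y,.02) for x in(-.03,.045) for y in(-.085,.085)]); lo=roi.min(0).astype(int);hi=roi.max(0).astype(int); print(lo,hi)
M=np.zeros(r.shape,bool); M[lo[1]:hi[1],lo[0]:hi[0]]=1
f=lambda p:((p[:,:2]-Z)@np.c_[ex,ey]).round(4)
for n,m,zs in [('grip',(r>1.8*g)&(r>1.8*b)&(r>90),(.0545,)),('ptr',(r>110)&(g>100)&(b<70),(.014,.022))]:
    v,u=np.nonzero(m&M); 
    for z in zs:
        q=f(atz(c,np.c_[u,v],z)); print(n,z,len(u),'mean',q.mean(0),'min',q.min(0),'max',q.max(0))
        if n=='grip':
            t=q[q[:,0]>.0]; print('  top part y',t[:,1].min(),t[:,1].max())
E
python3 fad.py
python3 - <<'E'
from h import *
c=load('wrist'); save(c,'w2',(180,80,460,290),2.85)
E
```

```text
4.0333 [0.50547142 0.3563924  0.23953748] [ 1.1986853  -0.13450795 -0.47639601] 0.049919658797912665
[207 132] [370 202]
grip 0.0545 582 mean [0.00319072 0.00936306] min [-0.0123 -0.0003] max [0.0187 0.0191]
  top part y -0.0003 0.0191
ptr 0.014 81 mean [0.02648272 0.01114074] min [0.0126 0.0095] max [0.0372 0.0138]
ptr 0.022 81 mean [0.02756667 0.0111    ] min [0.014  0.0095] max [0.038  0.0137]
```

View pics/w2.png

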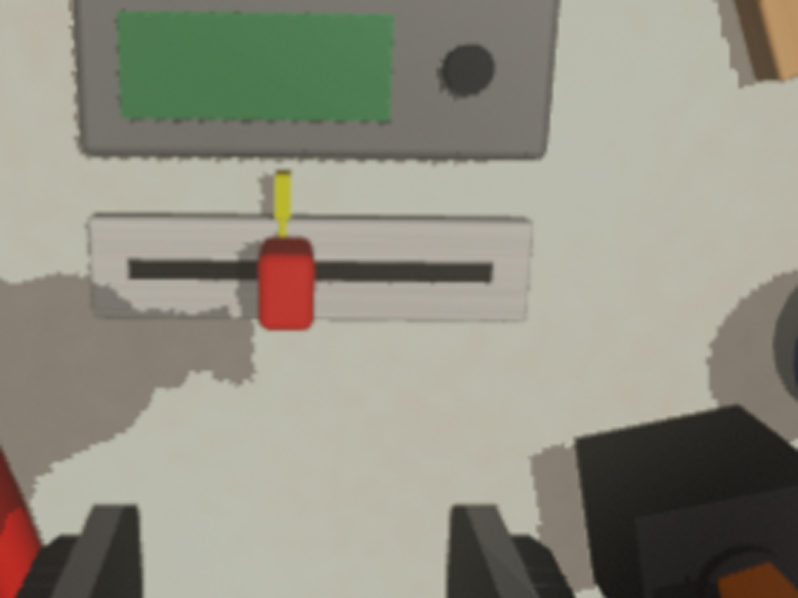

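The grip (287,285) is about 1.5 mm short of the pointer (282,205), so I'll re-grasp and trim it.

Call:
move_arm(
  moves=[-0.003,0.0008,-0.04,0,0.05,-0.003,0.0008,-0.08,0,0.05,-0.003,0.0008,-0.12,0,0.05,-0.003,0.0008,-0.16,0,0.05,-0.003,0.0008,-0.19,0,0.05,-0.003,0.0008,-0.2,0,0.05,-0.003,0.0008,-0.2,0,0.05,-0.003,0.0008,-0.2,0,0.015,-0.003,0.0008,-0.2,0,0.015,-0.003,0.0008,-0.2,0,0.015,-0.003,0.0008,-0.2,0,0.015,-0.003,0.0008,-0.2,0,0.015],
)

```text
clock: 5.08
tcp_pos: [0.5027, 0.3574, 0.0376]
orientation: [0.0, 0.79, 0.614, 0.002]
wrist_force: [1.2, -0.5, 5.1]
finger_gap: 0.0193
grip_force: 29.1
```

Run:
```python
from h import *
s=env.get_state(); print(s['clock'],s['tcp_pos'],s['wrist_force'],s['finger_gap'])
t=s['tcp_pos'][:2]-[.5131,.3551]; print('fader y',t@[-.96805,.25077],'x',t@[.25077,.96805])
```

```text
5.0833 [0.50268881 0.35742372 0.03755254] [ 1.1669941  -0.53662696  5.0743686 ] 0.019261554136282215
fader y 0.010661275602852668 x -0.000361338246073898
```

Call:
move_arm(
  moves=[0,0,0,0,0.05,0,0,0,0,0.05,0,0,0,0,0.05,0,0,0.04,0,0.05,0,0,0.08,0,0.05,0.03,-0.02,0.115,0.1,0.05,0.055,-0.04,0.15,0.2,0.05,0.08,-0.06,0.18,0.25,0.05,0.1,-0.08,0.205,0.25,0.05,0.117,-0.097,0.212,0.25,0.05,0.117,-0.097,0.212,0.25,0.05,0.117,-0.097,0.212,0.25,0.05],
)

```text
clock: 6.08
tcp_pos: [0.6197, 0.2583, 0.2479]
orientation: [0.0, 0.708, 0.706, 0.001]
wrist_force: [0.2, -0.3, -0.8]
finger_gap: 0.0503
grip_force: 0.0
```

```bash
python3 fad.py
python3 - <<'E'
from h import *
c=load('wrist'); save(c,'w3',s=1.42); print(env.get_state()['orientation'])
t=load('top'); print(atz(t,[[80+572/5.6,135+88/5.6]],.163))
E
```

```text
6.0833 [0.61969918 0.25828129 0.24792413] [ 0.15717473 -0.28470919 -0.77497007] 0.05027572574855781
[92 11] [269 130]
grip 0.0545 843 mean [0.00036773 0.00565552] min [-0.0136 -0.0092] max [0.0132 0.0192]
  top part y -0.0091 0.0189
ptr 0.014 126 mean [0.02726746 0.01233333] min [0.0141 0.0043] max [0.0367 0.0158]
ptr 0.022 126 mean [0.02682937 0.00973175] min [0.0139 0.0018] max [0.0361 0.0132]
[-3.66456639e-04  7.07237337e-01  7.06976061e-01 -2.52118950e-04]
[[0.63549488 0.21881797 0.163     ]]
```

View pics/w3.png

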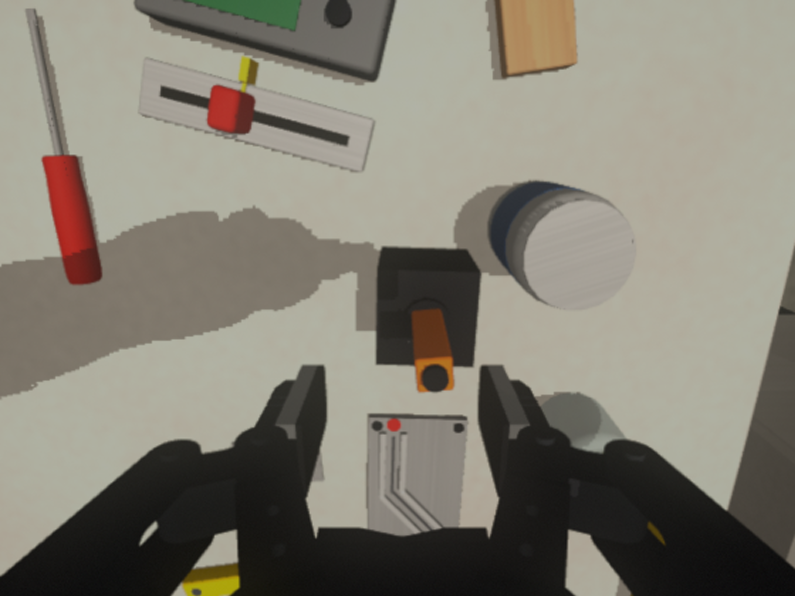

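The view shows the pen button (435,378), the stand top's corners (381,268), (479,271), (473,366) and (377,361), and the pen grip's top edge (417,391) to (454,388). The fader now sits at the pointer.

Run:
```python
from h import *
c=load('wrist')
print(atz(c,[[435/1.42,378/1.42]],.163).round(4))
P=atz(c,np.array([[381,268],[479,271],[473,366],[377,361]])/1.42,.075);print(P.round(4),P.mean(0))
E=atz(c,np.array([[417,391],[454,388],[415,361],[450,359]])/1.42,.158);print('edges',E.round(4))
for a,b in((0,1),(2,3)): d=E[b]-E[a];print(np.linalg.norm(d),np.degrees(np.arctan2(d[1],d[0])))
d=P[1]-P[0]; print(np.linalg.norm(d),np.degrees(np.arctan2(d[1],d[0])),np.degrees(np.arctan2(*(P[2]-P[3])[[1,0]])))
# orange mask
im=c['pixels'].astype(int);r,g,b=im[...,0],im[...,1],im[...,2]
m=(r>g*1.4)&(g>b*1.5)&(r>80); m[:205]=0;m[285:]=0;m[:,280:][:,60:]=0;m[:,:280]=0
v,u=np.nonzero(m);
for y in range(v.min(),v.max()+1,4): print(y,u[v==y].min(),u[v==y].max(),end='; ')
save(c,'w3c',(260,190,350,290),6)
```

```text
[[0.6368 0.22   0.163 ]]
[[0.6062 0.2555 0.075 ]
 [0.6717 0.2533 0.075 ]
 [0.6708 0.1833 0.075 ]
 [0.6024 0.1874 0.075 ]] [0.63776228 0.2198857  0.075     ]
edges [[0.6278 0.2097 0.158 ]
 [0.6474 0.2114 0.158 ]
 [0.6267 0.2272 0.158 ]
 [0.6448 0.2283 0.158 ]]
0.019651023509200293 5.01737726006784
0.018167737178192683 3.433464895562439
0.06553545486870782 -1.8933700198410923 -3.436796384525352
218 299 309; 222 291 310; 226 291 311; 230 291 312; 234 291 313; 238 292 314; 242 292 315; 246 292 316; 250 292 317; 254 292 318; 258 293 318; 262 293 318; 266 294 318; 270 294 318; 274 295 316;
```

View pics/w3c.png

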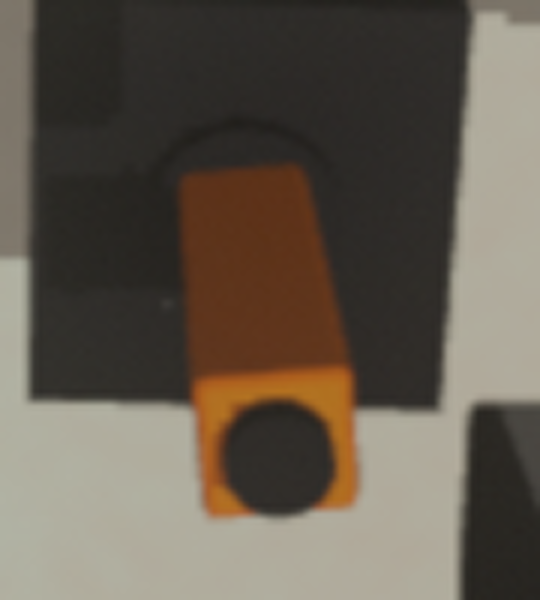

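The crop shows the pen grip square with its top corners at (193,378), (353,372), (355,505) and (210,515), yaw about +4°. Grasping it now.

Call:
move_arm(
  moves=[0.0173,-0.0383,0,0.07,0.05,0.0173,-0.0383,0,0.07,0.05,0.0173,-0.0383,-0.04,0.07,0.05,0.0173,-0.0383,-0.08,0.07,0.05,0.0173,-0.0383,-0.115,0.07,0.05,0.0173,-0.0383,-0.138,0.07,0.05,0.0173,-0.0383,-0.143,0.07,0.05,0.0173,-0.0383,-0.143,0.07,0.05,0.0173,-0.0383,-0.143,0.07,0.01,0.0173,-0.0383,-0.143,0.07,0.01,0.0173,-0.0383,-0.143,0.07,0.01,0.0173,-0.0383,-0.143,0.07,0.01],
  newtons=40,
)

```text
clock: 7.13
tcp_pos: [0.6367, 0.222, 0.1069]
orientation: [0.001, 0.681, 0.732, 0.002]
wrist_force: [-0.5, 0.2, 5.8]
finger_gap: 0.0197
grip_force: 39.7
```

Run:
```python
from h import *
s=env.get_state(); print(s)
```

```text
{'clock': 7.1333, 'joint_pos': array([2.16382940e-01, 5.61797396e-01, 1.00725970e-01, 1.10538574e+00,
       4.26926606e-04, 1.71600234e+00]), 'qvel': array([-0.00138202, -0.00197239, -0.00298805, -0.00182352,  0.00155035,
       -0.00098941]), 'tau': array([-5.73815312e-01, -5.67098844e+01,  2.68762869e+01, -2.46688966e-01,
       -2.93127587e-01, -3.35576915e-03]), 'tcp_pos': array([0.63674515, 0.22201005, 0.10691438]), 'orientation': array([0.00105764, 0.68149755, 0.73181715, 0.00190631]), 'wrist_force': array([-0.46963337,  0.18786618,  5.76053415]), 'ft_torque': array([ 0.18103438,  0.14156974, -0.03522724]), 'grip_force': 39.721639752388, 'finger_gap': 0.019669014306288507}
```

Call:
move_arm(
  moves=[0,0,0.02,0,0.01,0,0,0.05,0,0.01,0,0,0.09,0,0.01,-0.005,-0.03,0.11,0,0.01,-0.01,-0.07,0.13,0,0.01,-0.02,-0.11,0.14,0,0.01,-0.025,-0.15,0.15,0,0.01,-0.03,-0.19,0.16,0,0.01,-0.035,-0.23,0.17,0,0.01,-0.04,-0.265,0.18,0,0.01,-0.045,-0.3,0.19,0,0.01,-0.05,-0.32,0.19,0,0.01],
)

```text
clock: 8.13
tcp_pos: [0.5857, -0.1027, 0.2974]
orientation: [0.003, 0.683, 0.731, 0.001]
wrist_force: [-0.6, 0.6, -1.0]
finger_gap: 0.0194
grip_force: 39.8
```

Call:
move_arm(
  moves=[0,0,0,0,0.01],
)

```text
clock: 8.22
tcp_pos: [0.585, -0.1033, 0.2959]
orientation: [0.002, 0.684, 0.73, -0.0]
wrist_force: [0.8, 0.2, -1.3]
finger_gap: 0.019
grip_force: 39.8
```

Run:
```python
from h import *
c=snap('wrist'); save(c,'w4',s=1.42); print(env.get_state()['tcp_pos'])
```

```text
[ 0.58507624 -0.1010984   0.29529587]
```

View pics/w4.png

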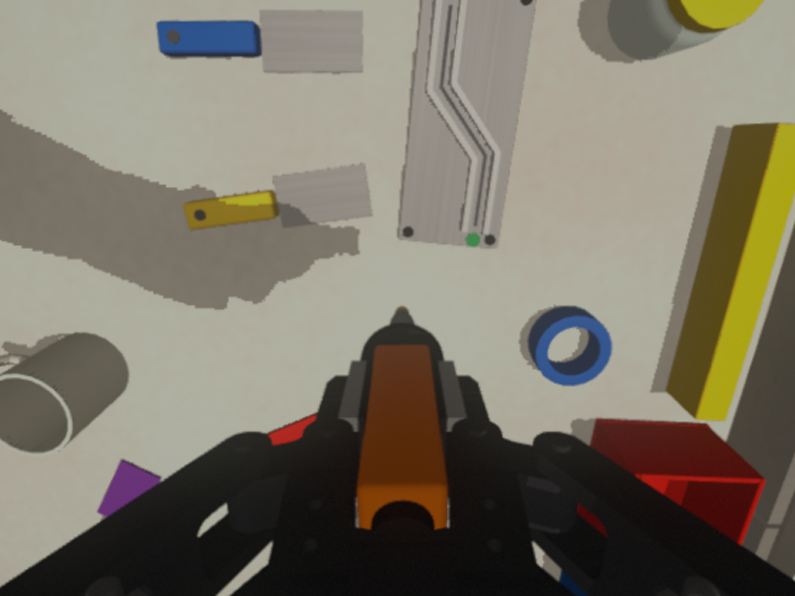

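The view shows the blue scraper (260,40), yellow scraper (275,200), seam bends at about (445,90) and (483,152), green dot (473,239) and pen tip (403,310). I'll enlarge the panel.

Run:
```python
from h import *
c=load('wrist'); save(c,'w4c',(270,0,390,180),3.3)
print(atz(c,[[403/1.42,309/1.42]],.2055))
```

```text
[[ 0.58593007 -0.10615672  0.2055    ]]
```

View pics/w4c.png

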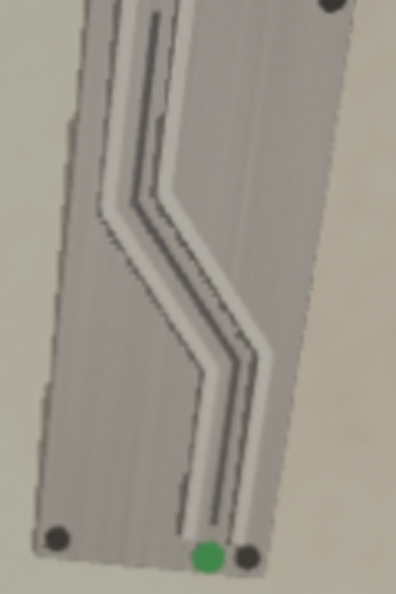

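The crop shows the dark seam line: start (156,12), bend (135,202), bend (239,361), end (213,525), and the green dot (208,557).

Run:
```python
from h import *
c=load('wrist'); uv=np.array([[156,12],[135,202],[239,361],[213,525],[208,557]])/3.3+[270,0]-[.35,.35]
P=atz(c,uv,.008); print(P.round(4)); print(np.linalg.norm(np.diff(P,axis=0),axis=1))
d=np.diff(P,axis=0); print(np.degrees(np.arctan2(d[:,1],d[:,0])))
# rigid fit: template with straights parallel
from scipy.optimize import least_squares
def T(q):
    a,s=q[2],q[3]; e=np.array([np.cos(a),np.sin(a)]); b=a+s; f=np.array([np.cos(b),np.sin(b)])
    m=q[:2]; return np.array([m-f*.0335-e*.06,m-f*.0335,m+f*.0335,m+f*.0335+e*.06,m+f*.0335+e*.073])
r=least_squares(lambda q:(T(q)-P[:,:2]).ravel(),[.63,0,-1.6,.5]); print(r.x,(T(r.x)-P[:,:2]).round(4)); print(T(r.x).round(4))
t=load('top'); print('top proj',proj(t,np.c_[T(r.x),np.full(5,.008)])*1.42)
e=(T(r.x)[0]-T(r.x)[1])/.06; print('red',proj(t,[*(T(r.x)[0]+e*.013),.008])*1.42)
```

```text
[[ 0.6117  0.0799  0.008 ]
 [ 0.6099  0.0194  0.008 ]
 [ 0.653  -0.0321  0.008 ]
 [ 0.6502 -0.0932  0.008 ]
 [ 0.6496 -0.1057  0.008 ]]
[0.06050064 0.06719148 0.06112058 0.01253543]
[-91.68545813 -50.11181677 -92.66169382 -92.49100879]
[ 0.6311312  -0.00656926 -1.6043643   0.71660219] [[ 0.0003 -0.0005]
 [ 0.0001  0.    ]
 [-0.0007 -0.0004]
 [ 0.0001  0.0007]
 [ 0.0002  0.0002]]
[[ 0.612   0.0794]
 [ 0.61    0.0194]
 [ 0.6523 -0.0326]
 [ 0.6503 -0.0925]
 [ 0.6498 -0.1055]]
top proj [[350.05526936 251.69639735]
 [382.55493196 253.3310622 ]
 [411.14347223 231.58394131]
 [443.51025976 233.21165251]
 [450.52529801 233.56519689]]
red [[343.01841961 251.34297145]]
```

Call:
move_arm(
  moves=[0.003,0.035,0,0,0.01,0.007,0.07,0,0,0.01,0.012,0.105,-0.02,0,0.01,0.017,0.14,-0.05,0,0.01,0.022,0.17,-0.085,0,0.01,0.025,0.185,-0.12,0,0.01,0.025,0.187,-0.15,0,0.01,0.025,0.187,-0.17,0,0.01,0.025,0.187,-0.175,0,0.01,0.025,0.187,-0.175,0,0.01,0.025,0.187,-0.175,0,0.01],
)

```text
clock: 9.18
tcp_pos: [0.611, 0.0889, 0.1205]
orientation: [0.0, 0.681, 0.732, 0.001]
wrist_force: [0.8, 0.6, -0.9]
finger_gap: 0.0195
grip_force: 39.8
```

Run:
```python
from h import *
c=snap('wrist'); s=env.get_state(); print(s['tcp_pos'],s['orientation'],s['wrist_force'])
p=proj(c,[[.612,.0794,.008],[.6124,.0924,.008],[*s['tcp_pos'][:2],s['tcp_pos'][2]-.09]]); print(p)
d=snap('side'); q=proj(d,[[.612,.0794,.008],[*s['tcp_pos'][:2],s['tcp_pos'][2]-.09]]); print(q)
a=c['pixels'][90:300,180:380]; u,v=q[1].astype(int); b=d['pixels'][v-53:v+52,u-50:u+50]
cv2.imwrite('pics/hov.png',np.hstack([cv2.resize(a,(400,420)),cv2.resize(b,(400,420),interpolation=cv2.INTER_CUBIC)])[:,:,::-1])
```

```text
[0.611693   0.0885894  0.12142969] [0.00118089 0.68154098 0.73177804 0.00118273] [ 0.68710788 -0.1693907  -0.88635722]
[[283.25060468 216.42696433]
 [284.99935479 200.54651786]
 [283.86832902 215.09316851]]
[[291.55326014 204.16123189]
 [290.91991451 196.56055798]]
```

View pics/hov.png

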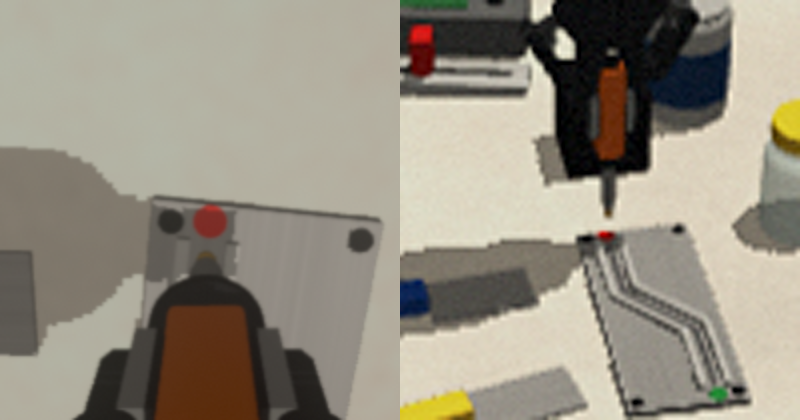

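The hover crop shows the pen tip (206,254) just past the red dot (210,221), in line with the seam and where the TCP predicts. Descending onto the seam's red end, 6 mm outside it.

Call:
move_arm(
  moves=[0.0,-0.001,-0.005,0,0.01,0.0,-0.001,-0.01,0,0.01,0.0,-0.001,-0.015,0,0.01,0.0,-0.001,-0.019,0,0.01,0.0,-0.001,-0.023,0,0.01,0.0,-0.001,-0.0265,0,0.01,0.0,-0.001,-0.0275,0,0.01,0.0,-0.001,-0.0275,0,0.01],
)

```text
clock: 9.95
tcp_pos: [0.6102, 0.0873, 0.0915]
orientation: [-0.0, 0.682, 0.732, -0.0]
wrist_force: [0.4, 0.1, 0.7]
finger_gap: 0.0198
grip_force: 40.0
```

Run:
```python
from h import *
s=env.get_state(); print(s['clock'],s['tcp_pos'],s['wrist_force'])
```

```text
9.95 [0.61021203 0.08731686 0.09150952] [0.42388525 0.09887933 0.67190767]
```

Call:
move_arm(
  moves=[0.0001,-0.0016,0.0005,0,0.01,0.0001,-0.0033,0.001,0,0.01,0.0001,-0.005,0.001,0,0.01,0.0001,-0.0066,0.001,0,0.01,0.0,-0.0083,0.001,0,0.01,0.0,-0.01,0.001,0,0.01,0.0,-0.0116,0.001,0,0.01,0.0,-0.0133,0.001,0,0.01,0.0,-0.015,0.001,0,0.01,0.0,-0.0166,0.001,0,0.01],
)

```text
clock: 10.78
tcp_pos: [0.6103, 0.0706, 0.0928]
orientation: [-0.0, 0.682, 0.732, 0.0]
wrist_force: [-1.1, 1.2, 0.6]
finger_gap: 0.0194
grip_force: 40.0
```

Call:
move_arm(
  moves=[-0.0001,-0.0016,0,0,0.01,-0.0001,-0.0033,0,0,0.01,-0.0002,-0.005,0,0,0.01,-0.0002,-0.0066,0,0,0.01,-0.0003,-0.0083,0,0,0.01,-0.0003,-0.01,0,0,0.01,-0.0004,-0.0116,0,0,0.01,-0.0004,-0.0133,0,0,0.01,-0.0005,-0.015,0,0,0.01,-0.0005,-0.0166,0,0,0.01],
)

```text
clock: 11.62
tcp_pos: [0.6098, 0.054, 0.0928]
orientation: [0.0, 0.682, 0.732, 0.0]
wrist_force: [-1.0, 1.7, -0.2]
finger_gap: 0.0193
grip_force: 40.0
```

Run:
```python
from h import *
s=env.get_state(); print(s['clock'],s['tcp_pos'],s['wrist_force'],s['joint_pos'])
c=snap('wrist'); s=env.get_state(); print(s['clock'],s['tcp_pos'],s['wrist_force']); t=s['tcp_pos']
print(proj(c,[[*t[:2],t[2]-.086]])); save(c,'sw',(220,150,350,280),5)
```

```text
11.6167 [0.60981723 0.05400999 0.09281676] [-1.02418954  1.71294585 -0.18491769] [-4.26998105e-02  4.61956349e-01 -1.01823629e-01  1.00696501e+00
 -2.76100347e-05  1.45710558e+00]
11.6667 [0.60983565 0.05366498 0.09282123] [-0.32644499  0.68874429 -0.89623929]
[[283.01069054 216.539074  ]]
```

Call:
move_arm(
  moves=[0.0003,-0.0016,0,0,0.01,0.0006,-0.0033,0,0,0.01,0.0008,-0.005,0,0,0.01,0.0008,-0.0066,0,0,0.01,0.0008,-0.0083,0,0,0.01,0.0007,-0.01,0,0,0.01,0.0007,-0.0116,0,0,0.01,0.0006,-0.0133,0,0,0.01,0.0006,-0.015,0,0,0.01,0.0006,-0.0166,0,0,0.01],
)

```text
clock: 12.5
tcp_pos: [0.6104, 0.0374, 0.0928]
orientation: [0.0, 0.682, 0.732, 0.0]
wrist_force: [0.1, 1.1, 0.9]
finger_gap: 0.0196
grip_force: 40.0
```

Call:
move_arm(
  moves=[-0.0001,-0.0016,0,0,0.01,-0.0001,-0.0033,0,0,0.01,-0.0002,-0.005,0,0,0.01,-0.0002,-0.0066,0,0,0.01,-0.0003,-0.0083,0,0,0.01,-0.0003,-0.01,0,0,0.01,-0.0003,-0.0116,0,0,0.01,-0.0003,-0.0133,0,0,0.01,-0.0003,-0.015,0,0,0.01,-0.0003,-0.0166,0,0,0.01],
)

```text
clock: 13.33
tcp_pos: [0.6101, 0.0208, 0.0928]
orientation: [0.0, 0.682, 0.732, 0.0]
wrist_force: [-0.2, 2.0, 0.2]
finger_gap: 0.0199
grip_force: 40.0
```

Call:
move_arm(
  moves=[0.001,-0.0013,0,0,0.01,0.0021,-0.0026,0,0,0.01,0.0032,-0.0039,0,0,0.01,0.0042,-0.0052,0,0,0.01,0.0053,-0.0066,0,0,0.01,0.0063,-0.0079,0,0,0.01,0.0074,-0.0092,0,0,0.01,0.0084,-0.0105,0,0,0.01,0.0095,-0.0118,0,0,0.01,0.0105,-0.0131,0,0,0.01],
)

```text
clock: 14.17
tcp_pos: [0.6208, 0.0078, 0.0928]
orientation: [0.0, 0.682, 0.732, 0.0]
wrist_force: [-0.4, 0.1, 0.1]
finger_gap: 0.0193
grip_force: 40.0
```

Call:
move_arm(
  moves=[0.001,-0.0013,0,0,0.01,0.0021,-0.0026,0,0,0.01,0.0032,-0.0039,0,0,0.01,0.0042,-0.0052,0,0,0.01,0.0053,-0.0066,0,0,0.01,0.0063,-0.0079,0,0,0.01,0.0074,-0.0092,0,0,0.01,0.0084,-0.0105,0,0,0.01,0.0095,-0.0118,0,0,0.01,0.0105,-0.0131,0,0,0.01],
)

```text
clock: 15.0
tcp_pos: [0.6312, -0.0053, 0.0928]
orientation: [0.0, 0.682, 0.732, 0.0]
wrist_force: [-0.1, 1.1, -0.1]
finger_gap: 0.0196
grip_force: 40.0
```

Call:
move_arm(
  moves=[0.001,-0.0013,0,0,0.01,0.0021,-0.0026,0,0,0.01,0.0032,-0.0039,0,0,0.01,0.0042,-0.0052,0,0,0.01,0.0053,-0.0066,0,0,0.01,0.0063,-0.0079,0,0,0.01,0.0074,-0.0092,0,0,0.01,0.0084,-0.0105,0,0,0.01,0.0095,-0.0118,0,0,0.01,0.0105,-0.0131,0,0,0.01],
)

```text
clock: 15.83
tcp_pos: [0.6418, -0.0185, 0.0928]
orientation: [0.0, 0.682, 0.732, 0.0]
wrist_force: [0.0, 1.0, -0.0]
finger_gap: 0.0193
grip_force: 40.0
```

Call:
move_arm(
  moves=[0.001,-0.0013,0,0,0.01,0.0021,-0.0026,0,0,0.01,0.0032,-0.0039,0,0,0.01,0.0042,-0.0052,0,0,0.01,0.0053,-0.0066,0,0,0.01,0.0063,-0.0079,0,0,0.01,0.0074,-0.0092,0,0,0.01,0.0084,-0.0105,0,0,0.01,0.0095,-0.0118,0,0,0.01,0.0105,-0.0131,0,0,0.01],
)

```text
clock: 16.67
tcp_pos: [0.6523, -0.0316, 0.0928]
orientation: [0.0, 0.682, 0.732, 0.0]
wrist_force: [-1.0, 1.8, 0.4]
finger_gap: 0.0199
grip_force: 40.0
```

Call:
move_arm(
  moves=[-0.0001,-0.0016,0,0,0.01,-0.0001,-0.0033,0,0,0.01,-0.0002,-0.005,0,0,0.01,-0.0002,-0.0066,0,0,0.01,-0.0003,-0.0083,0,0,0.01,-0.0003,-0.01,0,0,0.01,-0.0004,-0.0116,0,0,0.01,-0.0004,-0.0133,0,0,0.01,-0.0005,-0.015,0,0,0.01,-0.0005,-0.0166,0,0,0.01],
)

```text
clock: 17.5
tcp_pos: [0.6516, -0.0482, 0.0928]
orientation: [0.0, 0.682, 0.732, 0.0]
wrist_force: [-0.7, -0.3, 0.1]
finger_gap: 0.0193
grip_force: 40.0
```

Call:
move_arm(
  moves=[-0.0001,-0.0016,0,0,0.01,-0.0001,-0.0033,0,0,0.01,-0.0002,-0.005,0,0,0.01,-0.0002,-0.0066,0,0,0.01,-0.0003,-0.0083,0,0,0.01,-0.0003,-0.01,0,0,0.01,-0.0004,-0.0116,0,0,0.01,-0.0004,-0.0133,0,0,0.01,-0.0005,-0.015,0,0,0.01,-0.0005,-0.0166,0,0,0.01],
)

```text
clock: 18.33
tcp_pos: [0.6511, -0.0648, 0.0928]
orientation: [0.0, 0.682, 0.732, 0.0]
wrist_force: [-0.4, 1.2, -0.3]
finger_gap: 0.0197
grip_force: 40.0
```

Call:
move_arm(
  moves=[-0.0001,-0.0016,0,0,0.01,-0.0001,-0.0033,0,0,0.01,-0.0002,-0.005,0,0,0.01,-0.0002,-0.0066,0,0,0.01,-0.0003,-0.0083,0,0,0.01,-0.0003,-0.01,0,0,0.01,-0.0004,-0.0116,0,0,0.01,-0.0004,-0.0133,0,0,0.01,-0.0005,-0.015,0,0,0.01,-0.0005,-0.0166,0,0,0.01],
)

```text
clock: 19.17
tcp_pos: [0.6506, -0.0814, 0.0928]
orientation: [0.0, 0.682, 0.732, 0.0]
wrist_force: [0.1, 0.6, -0.6]
finger_gap: 0.0199
grip_force: 40.0
```

Call:
move_arm(
  moves=[-0.0001,-0.0016,0,0,0.01,-0.0001,-0.0033,0,0,0.01,-0.0002,-0.005,0,0,0.01,-0.0002,-0.0066,0,0,0.01,-0.0003,-0.0083,0,0,0.01,-0.0003,-0.01,0,0,0.01,-0.0004,-0.0116,0,0,0.01,-0.0004,-0.0133,0,0,0.01,-0.0005,-0.015,0,0,0.01,-0.0005,-0.0162,0,0,0.01,-0.0005,-0.0162,0,0,0.01],
)

```text
clock: 20.08
tcp_pos: [0.6501, -0.0979, 0.0928]
orientation: [0.0, 0.682, 0.732, -0.0]
wrist_force: [-0.6, 1.4, -0.7]
finger_gap: 0.02
grip_force: 40.0
```

Run:
```python
from h import *
s=env.get_state(); print(s['clock'],s['tcp_pos'],s['wrist_force'])
c=snap('wrist'); d=snap('side')
p=proj(c,[[.6503,-.0925,.008],[*s['tcp_pos'][:2],.008]]); print(p); p=p[0]
q=proj(d,[[.6503,-.0925,.008]])[0]; u,v=p.astype(int); a=c['pixels'][v-60:v+60,u-60:u+60]
u,v=q.astype(int); b=d['pixels'][v-55:v+25,u-40:u+40]
cv2.imwrite('pics/end.png',np.hstack([cv2.resize(a,(400,400),interpolation=2),cv2.resize(b,(400,400),interpolation=2)])[:,:,::-1])
```

```text
20.0833 [ 0.6501257  -0.09786723  0.09282317] [-0.64617271  1.42033403 -0.72230787]
[[283.82830955 209.23041615]
 [283.01724428 216.55156439]]
```

View pics/end.png

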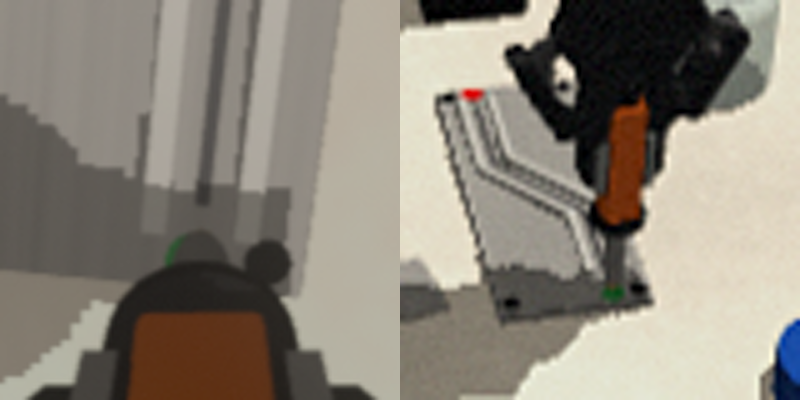

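The end crop shows the tip down at (203,250), past the seam's end at (205,205) and by the green dot. The sweep is complete, so I lift the pen and carry it above the stand.

Call:
move_arm(
  moves=[0,0,0.03,0,0.01,-0.001,0.01,0.065,0,0.01,-0.003,0.04,0.095,0,0.01,-0.005,0.08,0.1,0,0.01,-0.007,0.12,0.1,0,0.01,-0.008,0.16,0.1,0,0.01,-0.009,0.2,0.1,0,0.01,-0.01,0.24,0.1,0,0.01,-0.012,0.275,0.1,0,0.01,-0.013,0.305,0.1,0,0.01,-0.0131,0.319,0.1,0,0.01,-0.0131,0.319,0.1,0,0.01],
)

```text
clock: 21.18
tcp_pos: [0.6364, 0.225, 0.1923]
orientation: [-0.0, 0.68, 0.733, -0.0]
wrist_force: [-0.3, 0.3, -1.9]
finger_gap: 0.0195
grip_force: 39.9
```

Call:
move_arm(
  moves=[0,0,0,0,0.01,0,0,0,0,0.01,0,0,0,0,0.01],
)

```text
clock: 21.43
tcp_pos: [0.6373, 0.2199, 0.1927]
orientation: [0.0, 0.682, 0.731, -0.0]
wrist_force: [0.4, -0.6, -1.3]
finger_gap: 0.0192
grip_force: 39.9
```

Run:
```python
from h import *
s=env.get_state(); print(s['clock'],s['tcp_pos'],s['orientation'],s['wrist_force']); t=s['tcp_pos']
c=snap('wrist'); d=snap('side')
P=[[.637,.220,.075],[t[0],t[1]-.001,t[2]-.09]]
p=proj(c,P); q=proj(d,P); print(p,q)
u,v=p[1].astype(int); a=c['pixels'][v-50:v+50,u-50:u+50]
u2,v2=q[1].astype(int); b=d['pixels'][v2-40:v2+40,u2-40:u2+40]
print('origins',u-50,v-50,'x4',u2-40,v2-40,'x5')
cv2.imwrite('pics/st.png',np.hstack([cv2.resize(a,(400,400),interpolation=2),cv2.resize(b,(400,400),interpolation=2)])[:,:,::-1])
```

```text
21.4333 [0.63730405 0.21986984 0.19270918] [ 1.37837595e-04  6.82287981e-01  7.31083448e-01 -2.88593969e-04] [ 0.4040569  -0.62613019 -1.28173307]
[[282.62178101 202.56225563]
 [282.92735121 215.49171533]] [[289.77694268 161.87694002]
 [290.04889938 154.86797993]]
origins 232 165 x4 250 114 x5
```

View pics/st.png

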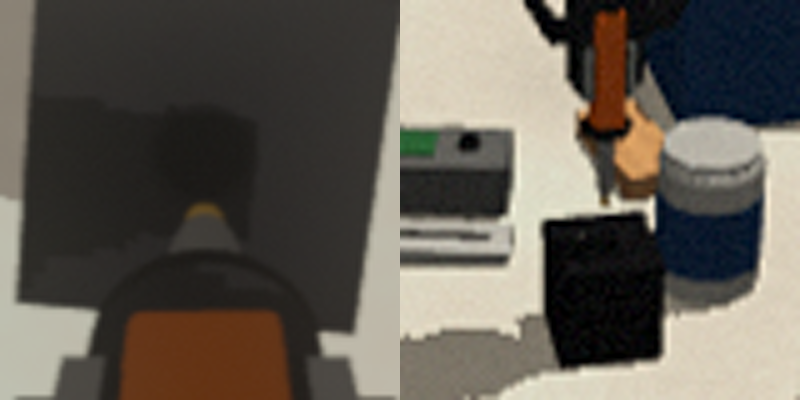

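The tip (204,207) is in line with the hole's dark mouth (about (205,150)), as projected. Lowering part-way and checking the force.

Call:
move_arm(
  moves=[0,0.0006,-0.01,0,0.01,0,0.0006,-0.02,0,0.01,0,0.0006,-0.027,0,0.01,0,0.0006,-0.034,0,0.01,0,0.0006,-0.04,0,0.01,0,0.0006,-0.045,0,0.01,0,0.0006,-0.05,0,0.01,0,0.0006,-0.05,0,0.01],
)

```text
clock: 22.2
tcp_pos: [0.6364, 0.2221, 0.1414]
orientation: [-0.001, 0.682, 0.732, -0.001]
wrist_force: [0.4, -0.4, -1.8]
finger_gap: 0.0199
grip_force: 39.9
```

Call:
move_arm(
  moves=[0,0,-0.008,0,0.01,0,0,-0.016,0,0.01,0,0,-0.023,0,0.01,0,0,-0.029,0,0.01,0,0,-0.033,0,0.01,0,0,-0.035,0,0.01,0,0,-0.035,0,0.01],
)

```text
clock: 22.78
tcp_pos: [0.6368, 0.2221, 0.1075]
orientation: [-0.0, 0.682, 0.732, -0.0]
wrist_force: [0.6, -0.5, -1.3]
finger_gap: 0.0196
grip_force: 39.9
```

Call:
move_arm(
  moves=[0,0,-0.0012,0,0.01,0,0,-0.0012,0,0.01,0,0,-0.0012,0,0.05,0,0,-0.0012,0,0.05,0,0,-0.0012,0,0.05,0,0,0.01,0,0.05,0,0,0.05,0,0.05,0,0,0.09,0,0.05,-0.03,0.03,0.1,-0.08,0.05,-0.06,0.06,0.1,-0.18,0.05,-0.09,0.09,0.1,-0.28,0.05,-0.12,0.12,0.1,-0.32,0.05],
)

```text
clock: 23.78
tcp_pos: [0.5193, 0.3401, 0.2097]
orientation: [0.0, 0.791, 0.612, 0.001]
wrist_force: [0.6, 0.4, 0.1]
finger_gap: 0.0497
grip_force: 0.0
```

Call:
move_arm(
  moves=[-0.0145,0.0165,0,0,0.05,-0.0145,0.0165,0,0,0.05],
)

```text
clock: 23.95
tcp_pos: [0.5019, 0.3592, 0.2095]
orientation: [-0.001, 0.788, 0.616, 0.001]
wrist_force: [0.4, -0.5, 0.3]
finger_gap: 0.05
grip_force: 0.0
```

```bash
python3 - <<'E'
from h import *
import subprocess
s=env.get_state(); print(s['clock'],s['tcp_pos'],s['orientation'],s['wrist_force'])
t=s['tcp_pos'][:2]-[.5131,.3551]; print('fader y',t@[-.96805,.25077],'x',t@[.25077,.96805])
o=load('side')
d=snap('side'); im=d['pixels'].astype(int);r,g,b=im[...,0],im[...,1],im[...,2]
q=proj(d,[[.637,.22,.075],[.637,.22,.158]]);print(q)
m=(r>g*1.5)&(g>b*1.4)&(r>70); m[:int(q[1,1])-12]=0;m[int(q[0,1])+8:]=0;m[:,:275]=0;m[:,305:]=0
v,u=np.nonzero(m); print(v.min(),v.max(),[(y,u[v==y].mean()) for y in range(v.min(),v.max(),4)])
E
python3 fad.py
```

```text
23.95 [0.50194954 0.35921401 0.2095057 ] [-5.86258211e-04  7.87679586e-01  6.16084598e-01  5.41905553e-04] [ 0.35175557 -0.54088184  0.26632164]
fader y 0.011825869345584605 x 0.0011863692634180864
[[289.77694268 161.87694002]
 [290.10362235 139.82886184]]
138 162 [(138, np.float64(286.0)), (142, np.float64(290.5)), (146, np.float64(291.0)), (150, np.float64(291.0)), (154, np.float64(290.5)), (158, np.float64(291.0))]
24.0 [0.50384443 0.35772199 0.20932564] [ 1.18936151 -0.38341329  0.733114  ] 0.050128237063820504
[203 135] [381 211]
grip 0.0545 704 mean [0.0038821  0.01051051] min [-0.012   0.0004] max [0.0192 0.0199]
  top part y 0.0004 0.0199
ptr 0.014 109 mean [0.02692569 0.01123578] min [0.013  0.0083] max [0.0377 0.0143]
ptr 0.022 109 mean [0.02813486 0.01122569] min [0.0146 0.0084] max [0.0387 0.0142]
```

The pen stands upright in its stand and the fader was set to within 1 mm. Now sliding the fader back to zero.

Call:
move_arm(
  moves=[0,0,-0.04,0,0.05,0,0,-0.08,0,0.05,0,0,-0.12,0,0.05,0,0,-0.155,0,0.05,0,0,-0.173,0,0.05,0,0,-0.173,0,0.05,0,0,-0.173,0,0.015,0,0,-0.173,0,0.015,0,0,-0.173,0,0.015,0,0,-0.173,0,0.015],
  newtons=25,
)

```text
clock: 24.88
tcp_pos: [0.5072, 0.3559, 0.037]
orientation: [0.001, 0.79, 0.614, 0.002]
wrist_force: [1.1, -2.1, 2.4]
finger_gap: 0.0196
grip_force: 28.4
```

Call:
move_arm(
  moves=[0.009,-0.0023,0,0,0.015,0.018,-0.0046,0,0,0.015,0.027,-0.007,0,0,0.015,0.036,-0.0093,0,0,0.015,0.045,-0.0116,0,0,0.015,0.053,-0.0137,0,0,0.015,0.06,-0.0155,0,0,0.015,0.066,-0.0171,0,0,0.015,0.069,-0.0179,0,0,0.015,0.0705,-0.0183,0,0,0.015,0.0705,-0.0183,0,0,0.015,0.0705,-0.0183,0,0,0.015],
)

```text
clock: 25.88
tcp_pos: [0.571, 0.3389, 0.0369]
orientation: [-0.004, 0.789, 0.615, -0.002]
wrist_force: [-17.9, 1.0, 15.7]
finger_gap: 0.0194
grip_force: 30.6
```

Run:
```python
from h import *
s=env.get_state(); print(s['clock'],s['tcp_pos'],s['wrist_force'])
t=s['tcp_pos'][:2]-[.5131,.3551]; print('fader y',t@[-.96805,.25077],'x',t@[.25077,.96805], 'Falong',s['wrist_force'][:2]@[-.968,.2508])
```

```text
25.8833 [0.57102434 0.33885967 0.03688485] [-17.9355549    1.02006392  15.69333212]
fader y -0.06014624832072696 x -0.0011957645676299864 Falong 17.61744917353233
```

Call:
move_arm(
  moves=[0,0,0,0,0.05,0,0,0,0,0.05,0,0,0,0,0.05,-0.001,0,0.04,0,0.05,-0.001,0,0.08,0,0.05,-0.01,0,0.12,0.05,0.05,-0.035,-0.02,0.16,0.17,0.06,-0.06,-0.045,0.19,0.29,0.06,-0.08,-0.075,0.22,0.41,0.06,-0.1,-0.105,0.24,0.53,0.06,-0.12,-0.135,0.26,0.65,0.06,-0.13,-0.165,0.265,0.77,0.06],
)

```text
clock: 26.88
tcp_pos: [0.449, 0.1785, 0.3007]
orientation: [0.002, 0.498, 0.867, 0.002]
wrist_force: [0.0, -0.9, 0.3]
finger_gap: 0.06
grip_force: 0.0
```

```bash
python3 fad.py
```

```text
26.8833 [0.44898533 0.17853922 0.3007315 ] [ 0.01127338 -0.94095383  0.25465815] 0.060014200663640695
[338 -29] [480 133]Traceback (most recent call last):
  File "fad.py", line 12, in <module>
    q=f(atz(c,np.c_[u,v],z)); print(n,z,len(u),'mean',q.mean(0),'min',q.min(0),'max',q.max(0))
        ~~~^^^^^^^^^^^^^^^^
  File "h.py", line 12, in atz
    o,d=ray(c,uv); s=(np.broadcast_to(z,len(d))-o[2])/d[:,2]; return o+d*s[:,None]
        ~~~^^^^^^
  File "h.py", line 8, in ray
    p=cv2.undistortPoints(np.array(uv,float).reshape(-1,1,2),K,D).reshape(-1,2)
      ~~~~~~~~~~~~~~~~~~~^^^^^^^^^^^^^^^^^^^^^^^^^^^^^^^^^^^^^^^^
cv2.error: OpenCV(4.12.0) /io/opencv/modules/calib3d/src/undistort.dispatch.cpp:347: error: (-215:Assertion failed) CV_IS_MAT(_src) && CV_IS_MAT(_dst) && (_src->rows == 1 || _src->cols == 1) && (_dst->rows == 1 || _dst->cols == 1) && _src->cols + _src->rows - 1 == _dst->rows + _dst->cols - 1 && (CV_MAT_TYPE(_src->type) == CV_32FC2 || CV_MAT_TYPE(_src->type) == CV_64FC2) && (CV_MAT_TYPE(_dst->type) == CV_32FC2 || CV_MAT_TYPE(_dst->type) == CV_64FC2) in function 'cvUndistortPointsInternal'
```

Call:
move_arm(
  moves=[-0.005,-0.03,0,0.12,0.06,-0.01,-0.06,0,0.24,0.06,-0.015,-0.09,0,0.36,0.06,-0.02,-0.12,0,0.48,0.06,-0.025,-0.14,0,0.6,0.06,-0.03,-0.16,0,0.72,0.06,-0.035,-0.17,0,0.84,0.06,-0.04,-0.175,0,0.96,0.06,-0.04,-0.175,0,1.05,0.06,-0.04,-0.175,0,1.05,0.06,-0.04,-0.175,0,1.05,0.06,-0.04,-0.175,0,1.05,0.06],
)

```text
clock: 27.93
tcp_pos: [0.4093, 0.0039, 0.2979]
orientation: [0.0, 0.001, 1.0, -0.0]
wrist_force: [0.0, 0.6, 0.7]
finger_gap: 0.06
grip_force: 0.0
```

```bash
cat > scr.py <<'E'
from h import *
import sys
s=env.get_state(); print(s['clock'],s['tcp_pos'],s['orientation'],s['joint_pos'].round(2))
c=snap('wrist'); im=c['pixels']; hsv=cv2.cvtColor(im,cv2.COLOR_RGB2HSV); H,S,V=[hsv[...,i].astype(int) for i in range(3)]
for n,m in [('blue',(H>100)&(H<125)&(S>120)&(V>50)),('yel',(H>22)&(H<34)&(S>140)&(V>70)),('red',((H<6)|(H>174))&(S>140)&(V>60))]:
    k,L,st,ce=cv2.connectedComponentsWithStats(m.astype(np.uint8))
    for i in range(1,k):
        if st[i,4]<250: continue
        v,u=np.nonzero(L==i); q=atz(c,np.c_[u,v],.02 if n!='red' else .005)[:,:2].astype(np.float32)
        (cx,cy),(w,h),a=cv2.minAreaRect(q); bx=cv2.boxPoints(((cx,cy),(w,h),a))
        e=[bx[1]-bx[0],bx[2]-bx[1]]; e=max(e,key=np.linalg.norm); 
        print(n,st[i],'c',round(cx,4),round(cy,4),'size',round(w,4),round(h,4),'dir',np.degrees(np.arctan2(e[1],e[0])).round(2))
E
python3 scr.py; python3 -c "
from h import *
c=load('wrist'); save(c,'w5',s=1.42)"
```

```text
27.9333 [0.40930107 0.00389836 0.29785566] [ 3.76720451e-04  1.49225682e-03  9.99998815e-01 -2.53574942e-05] [-0.19 -0.02 -0.21  1.38  0.   -0.18]
blue [305 145  20  60 968] c 0.4212 0.043 size 0.0758 0.0219 dir 3.36
blue [131 380  30  24 286] c 0.7751 -0.2162 size 0.0539 0.0348 dir 57.64
yel [ 193  154   31   61 1006] c 0.4336 -0.0904 size 0.0767 0.0244 dir 11.19
red [ 468  116   84   20 1524] c 0.3608 0.2898 size 0.0235 0.106 dir -89.48
red [   0  182  118  140 8032] c 0.5437 -0.3338 size 0.203 0.1014 dir 28.67
red [516 273  34  26 503] c 0.5911 0.3678 size 0.0673 0.0262 dir 60.08
```

View pics/w5.png

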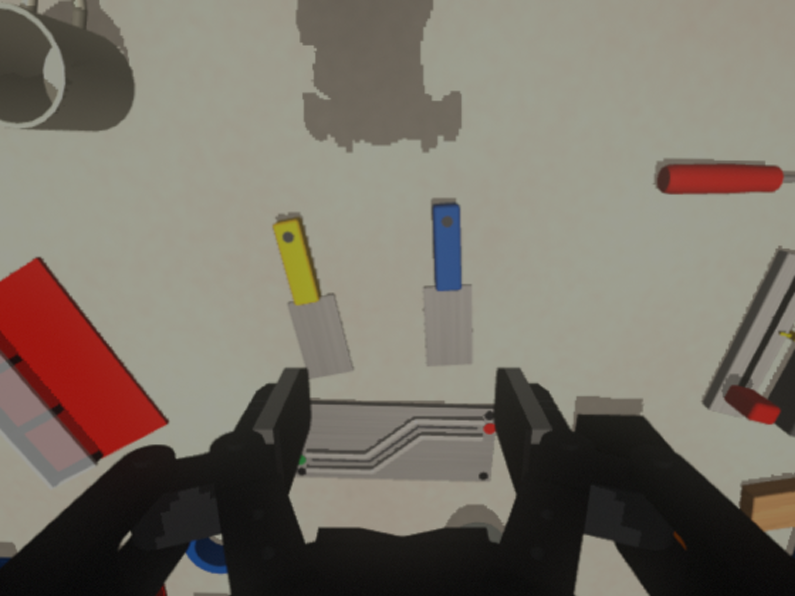

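The view shows the yellow scraper's handle (297,262) and blade (320,336), the blue handle (447,246) and blade (448,325), the rack tray's front corners (38,258) and (167,421), and the divider ends (14,360), (57,410) and (98,458). The fader sits at its far zero end.

```bash
python3 - <<'E'
from h import *
c=load('wrist'); t=load('top')
A=lambda u,z,cc=c: atz(cc,np.array(u)/1.42,z)[:,:2]
def hd(p,q): d=q-p; return np.degrees(np.arctan2(d[1],d[0])).round(2),np.linalg.norm(d).round(4)
for n,b in [('blue',[[424,288],[471,285],[472,363],[427,366]]),('yel',[[290,304],[335,294],[352,369],[308,378]])]:
    P=A(b,.003); print(n,P.mean(0).round(4),hd((P[0]+P[1])/2,(P[2]+P[3])/2),hd(P[0],P[1]))
F=A([[38,258],[167,421]],.005); print('front',F.round(4),hd(*F))
D=A([[14,360],[57,410],[98,458]],.018);print('div',D.round(4),hd(D[0],D[2]))
T=A([[525,258],[580,352]],.005,t); print('top front',T.round(4),hd(*T)); T2=A([[566,235],[597,221],[651,314],[618,333]],.021,t); print('cover',T2.round(4),hd(T2[1],T2[2]),hd(T2[0],T2[1]))
E
python3 - <<'E'
from h import *
t=load('top'); save(t,'rk',(355,145,470,260),5.2)
E
```

```text
blue [0.502  0.0484] (np.float64(2.98), np.float64(0.0812)) (np.float64(93.73), np.float64(0.0443))
yel [ 0.513  -0.0755] (np.float64(9.29), np.float64(0.0797)) (np.float64(102.89), np.float64(0.0446))
front [[ 0.4322 -0.3382]
 [ 0.6067 -0.2418]] (np.float64(28.92), np.float64(0.1994))
div [[ 0.5313 -0.3768]
 [ 0.5867 -0.3461]
 [ 0.6438 -0.3153]] (np.float64(28.69), np.float64(0.1282))
top front [[ 0.6067 -0.2435]
 [ 0.4344 -0.3413]] (np.float64(-150.41), np.float64(0.1981))
cover [[ 0.6476 -0.3166]
 [ 0.6753 -0.3744]
 [ 0.5037 -0.4673]
 [ 0.4681 -0.4066]] (np.float64(-151.54), np.float64(0.1952)) (np.float64(-64.38), np.float64(0.064))
```

Call:
move_arm(
  moves=[0.0119,0.0393,-0.02,0.065,0.05,0.0119,0.0393,-0.06,0.065,0.05,0.0119,0.0393,-0.1,0.065,0.05,0.0119,0.0393,-0.14,0.065,0.05,0.0119,0.0393,-0.18,0.065,0.05,0.0119,0.0393,-0.215,0.065,0.05,0.0119,0.0393,-0.245,0.065,0.05,0.0119,0.0393,-0.265,0.065,0.05,0.0119,0.0393,-0.275,0.065,0.05,0.0119,0.0393,-0.275,0.065,0.05],
)

```text
clock: 28.82
tcp_pos: [0.4187, 0.0438, 0.0203]
orientation: [-0.002, -0.032, 0.999, 0.0]
wrist_force: [-0.0, 0.8, -0.2]
finger_gap: 0.0498
grip_force: 0.0
```

```bash
python3 - <<'E'
from h import *
s=env.get_state(); print(s['clock'],s['tcp_pos'],s['orientation'],s['wrist_force'])
E
python3 scr.py | grep blue
```

```text
28.8167 [0.4186676  0.04376686 0.02028149] [-2.47498018e-03 -3.19216086e-02  9.99487258e-01  3.27643683e-04] [-7.37485945e-04  7.95409609e-01 -2.43477647e-01]
blue [ 258  195   53  157 7293] c 0.4187 0.0435 size 0.0797 0.0226 dir 3.11
```

Call:
move_arm(
  moves=[0,0,-0.004,0,0.05,0,0,-0.008,0,0.05,0,0,-0.008,0,0.05,0,0,-0.008,0,0.015,0,0,-0.008,0,0.015,0,0,-0.008,0,0.015,0,0,-0.008,0,0.015,0,0,-0.008,0,0.015],
  newtons=50,
)

```text
clock: 29.53
tcp_pos: [0.4213, 0.0433, 0.0154]
orientation: [0.001, -0.032, 0.999, -0.0]
wrist_force: [-0.3, 0.2, 5.4]
finger_gap: 0.0225
grip_force: 49.7
```

Run:
```python
from h import *
s=env.get_state(); print(s['clock'],s['tcp_pos'],s['orientation'],s['wrist_force'],s['finger_gap'])
```

```text
29.5333 [0.42133451 0.04325431 0.01540589] [ 6.78879143e-04 -3.21864269e-02  9.99481651e-01 -4.65612021e-05] [-0.30230779  0.16662552  5.43828946] 0.02253039265438269
```

Call:
move_arm(
  moves=[0,0,0.025,0,0.015,0,0,0.05,0,0.015,0.01,-0.02,0.06,-0.11,0.015,0.025,-0.05,0.06,-0.23,0.015,0.04,-0.08,0.06,-0.35,0.015,0.055,-0.11,0.06,-0.47,0.015,0.07,-0.14,0.06,-0.59,0.015,0.085,-0.17,0.06,-0.71,0.015,0.1,-0.2,0.06,-0.83,0.015,0.115,-0.23,0.06,-0.95,0.015,0.1296,-0.2579,0.06,-1.07,0.015,0.1296,-0.2579,0.06,-1.131,0.015],
)

```text
clock: 30.53
tcp_pos: [0.5536, -0.2206, 0.0748]
orientation: [0.003, 0.513, 0.859, -0.001]
wrist_force: [1.1, -0.3, -0.2]
finger_gap: 0.0228
grip_force: 49.4
```

Call:
move_arm(
  moves=[0,0,0,0,0.015,0,0,0,0,0.015],
)

```text
clock: 30.7
tcp_pos: [0.5496, -0.2143, 0.074]
orientation: [-0.001, 0.508, 0.861, 0.0]
wrist_force: [-0.7, -0.3, -1.2]
finger_gap: 0.0222
grip_force: 49.4
```

```bash
python3 - <<'E'
from h import *
s=env.get_state(); print(s['clock'],s['tcp_pos'],s['orientation'],s['wrist_force'],s['finger_gap'])
q=s['orientation']; print('heading',2*np.degrees(np.arctan2(q[2],q[1]))-180, s['joint_pos'])
c=snap('wrist');T=s['tcp_pos'];h=np.radians(2*np.degrees(np.arctan2(q[2],q[1]))-180);x=np.array([np.cos(h),np.sin(h)]);y=np.array([-x[1],x[0]])
for z in (0.06,):
    tip=[[*(T[:2]+x*.121+y*k),z] for k in(-.023,.023)]; print('blade tip px*1.42',proj(c,tip)*1.42)
O=np.array([.5605,-.3645]);u=np.array([.483,-.8755]);w=np.array([.876,.482])
print('rack: pts y=-32,32,96,-96 mouth',proj(c,[[*(O+w*k),.005] for k in(-.096,-.032,.032,.096)])*1.42)
print('front corners',proj(c,[[*(O-u*.085+w*k),.005] for k in(-.102,.102)])*1.42)
save(c,'w6',s=1.42)
E
python3 scr.py|tail -8
```

```text
30.7 [ 0.54955281 -0.2143438   0.07399634] [-9.82638638e-04  5.07759788e-01  8.61498122e-01  1.35027622e-04] [-0.66464629 -0.27641849 -1.17106205] 0.02222204552260069
heading -61.02948367542683 [-5.08085258e-01  4.40650948e-01 -1.87001906e-01  9.45101545e-01
  3.18113546e-04  5.57079862e-01]
blade tip px*1.42 [[348.70119378 627.74448206]
 [455.61102181 627.86395757]]
rack: pts y=-32,32,96,-96 mouth [[115.29905333 549.06731611]
 [229.34252519 551.38782996]
 [345.31872603 552.72676288]
 [461.89473065 553.08078399]]
front corners [[ 71.11250325 415.41408498]
 [481.59951916 418.62982306]]
30.75 [ 0.54940711 -0.21375336  0.07412348] [-9.80891434e-04  5.07453838e-01  8.61678378e-01  1.16896188e-04] [-0.51  0.44 -0.19  0.95  0.    0.56]
blue [ 256  200   55  155 7555] c 0.5658 -0.2438 size 0.0343 0.1109 dir -60.92
blue [ 482  299   78   98 4860] c 0.742 -0.2139 size 0.0535 0.0876 dir -45.55
red [  52  292  166   75 5463] c 0.4775 -0.3241 size 0.1345 0.0572 dir 54.49
red [168 378  23  27 282] c 0.5487 -0.3758 size 0.0321 0.0099 dir 80.28
```

Run:
```python
from h import *
c=load('wrist'); hsv=cv2.cvtColor(c['pixels'],cv2.COLOR_RGB2HSV).astype(int);H,S,V=[hsv[...,i] for i in range(3)]
m=((H<8)|(H>172))&(S>120)&(V>40)
O=np.array([.5605,-.3645]);u=np.array([.483,-.8755]);w=np.array([.876,.482])
loc=lambda P:np.c_[(P[:,:2]-O)@u,(P[:,:2]-O)@w]*1000
L=[];R=[]
for v in range(296,345,8):
    us=np.nonzero(m[v])[0]; q=loc(atz(c,[[us.min()-.5,v]],.005))[0]; r=loc(atz(c,[[us.max()+.5,v]],.005))[0]; print(v,us.min(),us.max(),q.round(1),r.round(1))
for x in range(60,215,25):
    vs=np.nonzero(m[:,x])[0]; print(x,loc(atz(c,[[x,vs.min()-.5]],.005))[0].round(1))
```

```text
296 52 216 [ -82.7 -101.6] [-84.1  16.4]
304 53 209 [ -76.1 -102.3] [-77.6  11.1]
312 55 198 [ -69.4 -102.2] [-70.9   2.8]
320 57 310 [ -62.5 -102.2] [-64.6  82.7]
328 59 311 [ -55.6 -102.2] [-57.8  83.6]
336 61 116 [ -48.5 -102.2] [-49.4 -59.7]
344 63 104 [ -41.3 -102.2] [-42.  -69.9]
60 [-86.4 -94.6]
85 [-86.7 -76.4]
110 [-86.2 -58.6]
135 [-86.4 -40.8]
160 [-85.8 -23.2]
185 [-85.9  -5.6]
210 [-86.1  12. ]
```

Call:
move_arm(
  moves=[0.001,0.0005,-0.015,0,0.015,0.001,0.0005,-0.03,0,0.015,0.001,0.0005,-0.042,0,0.015,0.001,0.0005,-0.049,0,0.015,0.001,0.0005,-0.0525,0,0.015,0.001,0.0005,-0.0525,0,0.015,0.001,0.0005,-0.0525,0,0.015],
)

```text
clock: 31.38
tcp_pos: [0.5515, -0.2138, 0.0226]
orientation: [0.0, 0.508, 0.861, 0.0]
wrist_force: [1.2, -0.0, -0.9]
finger_gap: 0.0227
grip_force: 49.4
```

```bash
cat > rk.py <<'E'
from h import *
s=env.get_state(); q=s['orientation']; h=2*np.degrees(np.arctan2(q[2],q[1]))-180
O=np.array([.5600,-.3635]);u=np.array([.483,-.8755]);w=np.array([.876,.482]); d=s['tcp_pos'][:2]-O
print(s['clock'],'rack x,y',(d@u*1000).round(1),(d@w*1000).round(1),'z',s['tcp_pos'][2].round(4),'hd',h.round(2),'F u,w,z',(s['wrist_force'][:2]@u).round(1),(s['wrist_force'][:2]@w).round(1),s['wrist_force'][2].round(1),s['ft_torque'].round(2),'gap',s['finger_gap'].round(4))
E
python3 rk.py
```

```text
Traceback (most recent call last):
  File "rk.py", line 4, in <module>
    print(s['clock'],'rack x,y',(d@u*1000).round(1),(d@w*1000).round(1),'z',s['tcp_pos'][2].round(4),'hd',h.round(2),'F u,w,z',(s['wrist_force'][:2]@u).round(1),(s['wrist_force'][:2]@w).round(1),s['wrist_force'][2].round(1),s['ft_torque'].round(2),'gap',s['finger_gap'].round(4))
                                                                                                                                                                                                                                                              ^^^^^^^^^^^^^^^^^^^^^
AttributeError: 'float' object has no attribute 'round'
```

Call:
move_arm(
  moves=[0.0024,-0.0044,-0.001,0,0.015,0.0048,-0.0088,-0.001,0,0.015,0.0072,-0.0131,-0.001,0,0.015,0.0097,-0.0175,-0.001,0,0.015,0.0121,-0.0219,-0.001,0,0.015,0.0145,-0.0263,-0.001,0,0.015,0.0169,-0.0306,-0.001,0,0.015,0.0193,-0.035,-0.001,0,0.015,0.0217,-0.0394,-0.001,0,0.015,0.0242,-0.0438,-0.001,0,0.015],
)

```text
clock: 32.22
tcp_pos: [0.5757, -0.2584, 0.0211]
orientation: [-0.0, 0.508, 0.861, 0.0]
wrist_force: [-0.1, 0.1, 0.1]
finger_gap: 0.0228
grip_force: 49.4
```

```bash
sed -i "s/s\['finger_gap'\].round(4)/round(float(s['finger_gap']),4)/" rk.py; python3 rk.py
```

```text
32.2167 rack x,y -84.4 64.5 z 0.0211 hd -61.11 F u,w,z -0.2 -0.0 0.1 [-0.03  0.02 -0.03] gap 0.0228
```

Call:
move_arm(
  moves=[0.0019,-0.0035,-0.0005,0,0.015,0.0039,-0.007,-0.0005,0,0.015,0.0058,-0.0105,-0.0005,0,0.015,0.0077,-0.014,-0.0005,0,0.015,0.0097,-0.0175,-0.0005,0,0.015,0.0111,-0.0201,-0.0005,0,0.015,0.0121,-0.0219,-0.0005,0,0.015,0.0126,-0.0228,-0.0005,0,0.015,0.0126,-0.0228,-0.0005,0,0.015],
)

```text
clock: 32.97
tcp_pos: [0.5879, -0.2803, 0.0206]
orientation: [-0.0, 0.508, 0.861, 0.0]
wrist_force: [-1.5, 1.4, -0.5]
finger_gap: 0.0225
grip_force: 49.5
```

```bash
python3 rk.py
```

```text
32.9667 rack x,y -59.4 64.6 z 0.0206 hd -61.1 F u,w,z -2.0 -0.6 -0.5 [ 0.25  0.08 -0.04] gap 0.0225
```

Call:
move_arm(
  moves=[0.0005,-0.0009,-0.0005,0,0.015,0.001,-0.0018,-0.0005,0,0.015,0.0015,-0.0026,-0.0005,0,0.015,0.0015,-0.0026,-0.0005,0,0.015],
)

```text
clock: 33.3
tcp_pos: [0.5879, -0.2803, 0.0204]
orientation: [-0.003, 0.508, 0.861, 0.001]
wrist_force: [-5.5, 8.3, 8.3]
finger_gap: 0.0229
grip_force: 50.4
```

```bash
python3 rk.py
```

```text
33.3 rack x,y -59.3 64.6 z 0.0204 hd -61.04 F u,w,z -9.9 -0.8 8.3 [ 1.65  0.97 -0.08] gap 0.0229
```

Call:
move_arm(
  moves=[0,0,0,0,0.05,0,0,0,0,0.05,0,0,0,0,0.05,0,0,0.03,0,0.05,0,0,0.07,0,0.05,-0.01,0.01,0.11,0.05,0.05,-0.03,0.04,0.15,0.17,0.05,-0.045,0.07,0.18,0.29,0.05,-0.055,0.09,0.2,0.35,0.05,-0.055,0.09,0.2,0.35,0.05],
)

```text
clock: 34.13
tcp_pos: [0.5348, -0.191, 0.2266]
orientation: [0.004, 0.349, 0.937, -0.0]
wrist_force: [0.6, -0.1, 0.3]
finger_gap: 0.05
grip_force: 0.0
```

```bash
python3 scr.py
python3 - <<'E'
from h import *
t=snap('top'); hsv=cv2.cvtColor(t['pixels'],cv2.COLOR_RGB2HSV); H,S,V=[hsv[...,i].astype(int) for i in range(3)]
m=(H>22)&(H<34)&(S>110)&(V>70); k,L,st,ce=cv2.connectedComponentsWithStats(m.astype(np.uint8))
for i in range(1,k):
    if st[i,4]>60: print(st[i],atz(t,[ce[i]],.02)[0])
E
```

```text
34.1333 [ 0.53482841 -0.1909917   0.22661446] [ 3.70199108e-03  3.48536019e-01  9.37288076e-01 -4.49101188e-05] [-0.48  0.3  -0.01  1.26  0.    0.23]
blue [ 235  232   38   63 1134] c 0.5891 -0.2827 size 0.0226 0.0774 dir -61.02
blue [386 293  41  27 482] c 0.75 -0.1776 size 0.0594 0.0243 dir 12.24
yel [ 254    0   78   65 2094] c 0.4349 -0.093 size 0.0765 0.0239 dir 11.65
yel [ 484  294   76   79 2863] c 0.8955 -0.0837 size 0.098 0.0951 dir 88.75
yel [409 377  37  43 524] c 0.893 -0.2491 size 0.0208 0.0936 dir -4.49
red [ 105  191  146   98 8337] c 0.521 -0.344 size 0.1545 0.095 dir 28.56
red [ 255  244   36   67 1082] c 0.6217 -0.2884 size 0.0223 0.0935 dir -61.32
[275  69  99  12 999] [ 0.89685162 -0.12104867  0.02      ]
[230  95  25  23 431] [0.8040371  0.09673002 0.02      ]
```

Call:
move_arm(
  moves=[-0.02,0.02,0,0.12,0.05,-0.04,0.04,0,0.24,0.05,-0.06,0.06,0,0.36,0.05,-0.08,0.08,0,0.48,0.05,-0.1,0.0995,0,0.6,0.05,-0.1,0.0995,-0.03,0.72,0.05,-0.1,0.0995,-0.06,0.84,0.05,-0.1,0.0995,-0.1,0.904,0.05,-0.1,0.0995,-0.135,0.904,0.05,-0.1,0.0995,-0.16,0.904,0.05,-0.1,0.0995,-0.16,0.904,0.05,-0.1,0.0995,-0.16,0.904,0.05],
)

```text
clock: 35.23
tcp_pos: [0.4332, -0.0938, 0.0582]
orientation: [-0.002, -0.093, 0.996, 0.001]
wrist_force: [0.1, -0.1, 0.8]
finger_gap: 0.0504
grip_force: 0.0
```

```bash
python3 scr.py|grep -v red; python3 rk.py
```

```text
35.2333 [ 0.43317234 -0.093825    0.0582298 ] [-0.00234693 -0.09285943  0.99567581  0.00113674] [-0.39  0.21 -0.57  0.79 -0.   -0.58]
blue [  0 364  26  36 493] c 0.5636 -0.2559 size 0.0139 0.037 dir -16.35
yel [ 265  179   43  127 4784] c 0.4332 -0.0923 size 0.0771 0.023 dir 11.43
35.2833 rack x,y -296.1 20.0 z 0.0599 hd 10.67 F u,w,z -0.1 0.7 0.6 [-0.07  0.01  0.  ] gap 0.0501
```

Call:
move_arm(
  moves=[0,0.0005,-0.02,0.012,0.05,0,0.0005,-0.035,0.012,0.05,0,0.0005,-0.044,0.012,0.05,0,0.0005,-0.047,0.012,0.05,0,0.0005,-0.047,0.012,0.05,0,0.0005,-0.047,0.012,0.015,0,0.0005,-0.047,0.012,0.015,0,0.0005,-0.047,0.012,0.015,0,0.0005,-0.047,0.012,0.015,0,0.0005,-0.047,0.012,0.015],
  newtons=50,
)

```text
clock: 36.12
tcp_pos: [0.4357, -0.0936, 0.0144]
orientation: [0.001, -0.1, 0.995, -0.0]
wrist_force: [-1.2, 0.4, 6.2]
finger_gap: 0.0227
grip_force: 50.1
```

```bash
python3 rk.py
python3 - <<'E'
from h import *
print(env.get_state()['tcp_pos'])
E
```

```text
36.1167 rack x,y -296.3 21.2 z 0.0144 hd 11.43 F u,w,z -0.9 -0.8 6.2 [0.13 0.15 0.03] gap 0.0227
[ 0.43568772 -0.09361488  0.0144279 ]
```

Call:
move_arm(
  moves=[0,0,0.025,0,0.015,0,0,0.05,-0.1,0.015,0.006,-0.015,0.06,-0.22,0.015,0.012,-0.03,0.06,-0.34,0.015,0.018,-0.046,0.06,-0.46,0.015,0.024,-0.062,0.06,-0.58,0.015,0.03,-0.078,0.06,-0.7,0.015,0.036,-0.094,0.06,-0.82,0.015,0.043,-0.11,0.06,-0.94,0.015,0.05,-0.127,0.06,-1.06,0.015,0.056,-0.143,0.06,-1.18,0.015,0.0581,-0.15,0.06,-1.266,0.015],
)

```text
clock: 37.12
tcp_pos: [0.494, -0.2456, 0.0736]
orientation: [0.001, 0.511, 0.859, -0.0]
wrist_force: [0.5, 1.0, -0.7]
finger_gap: 0.0229
grip_force: 49.5
```

Call:
move_arm(
  moves=[0,0,0,0,0.015,0,0,0,0,0.015,0,0,0,0,0.015],
)

```text
clock: 37.37
tcp_pos: [0.4922, -0.2425, 0.0731]
orientation: [-0.001, 0.507, 0.862, 0.0]
wrist_force: [-0.9, 0.3, -1.3]
finger_gap: 0.0229
grip_force: 49.4
```

```bash
python3 rk.py
```

```text
37.3667 rack x,y -138.7 -1.1 z 0.0731 hd -60.97 F u,w,z -0.7 -0.6 -1.3 [ 0.03  0.04 -0.  ] gap 0.0229
```

Call:
move_arm(
  moves=[0.0008,0.0004,-0.015,0,0.015,0.0008,0.0004,-0.03,0,0.015,0.0008,0.0004,-0.042,0,0.015,0.0008,0.0004,-0.049,0,0.015,0.0008,0.0004,-0.052,0,0.015,0.0008,0.0004,-0.052,0,0.015,0.0008,0.0004,-0.052,0,0.015],
)

```text
clock: 37.95
tcp_pos: [0.4937, -0.2427, 0.0216]
orientation: [0.0, 0.508, 0.861, 0.0]
wrist_force: [0.3, 0.3, -1.8]
finger_gap: 0.0226
grip_force: 49.4
```

```bash
python3 rk.py
```

```text
37.95 rack x,y -137.7 0.2 z 0.0216 hd -61.07 F u,w,z -0.1 0.5 -1.8 [ 0.01  0.05 -0.01] gap 0.0226
```

Aligned, so I slide it in: 50 mm, then 24 mm more.

Call:
move_arm(
  moves=[0.0024,-0.0044,-0.001,0,0.015,0.0048,-0.0088,-0.001,0,0.015,0.0072,-0.0131,-0.001,0,0.015,0.0097,-0.0175,-0.001,0,0.015,0.0121,-0.0219,-0.001,0,0.015,0.0145,-0.0263,-0.001,0,0.015,0.0169,-0.0306,-0.001,0,0.015,0.0193,-0.035,-0.001,0,0.015,0.0217,-0.0394,-0.001,0,0.015,0.0242,-0.0438,-0.001,0,0.015],
)

```text
clock: 38.78
tcp_pos: [0.5179, -0.2871, 0.0201]
orientation: [-0.0, 0.508, 0.861, 0.0]
wrist_force: [-0.9, 0.8, -1.4]
finger_gap: 0.0228
grip_force: 49.4
```

Call:
move_arm(
  moves=[0.0019,-0.0035,-0.0005,0,0.015,0.0039,-0.007,-0.0005,0,0.015,0.0058,-0.0105,-0.0005,0,0.015,0.0077,-0.014,-0.0005,0,0.015,0.0097,-0.0175,-0.0005,0,0.015,0.0111,-0.0201,-0.0005,0,0.015,0.0116,-0.021,-0.0005,0,0.015,0.0116,-0.021,-0.0005,0,0.015],
)

```text
clock: 39.45
tcp_pos: [0.5295, -0.308, 0.0197]
orientation: [0.0, 0.508, 0.861, 0.0]
wrist_force: [1.3, 0.8, -1.0]
finger_gap: 0.0227
grip_force: 49.4
```

```bash
python3 rk.py
```

```text
39.45 rack x,y -63.3 0.1 z 0.0197 hd -61.12 F u,w,z -0.1 1.5 -1.0 [ 0.01 -0.02  0.01] gap 0.0227
```

Six mm more, in small steps, until it meets the back.

Call:
move_arm(
  moves=[0.0007,-0.0013,0,0,0.015,0.0014,-0.0026,0,0,0.015,0.0021,-0.0039,0,0,0.015,0.0027,-0.0048,0,0,0.015,0.0031,-0.0057,0,0,0.015,0.0031,-0.0057,0,0,0.015],
)

```text
clock: 39.95
tcp_pos: [0.5317, -0.312, 0.0195]
orientation: [-0.001, 0.508, 0.861, 0.001]
wrist_force: [-1.0, 4.6, 1.4]
finger_gap: 0.0227
grip_force: 49.8
```

```bash
python3 rk.py
```

```text
39.95 rack x,y -58.7 0.1 z 0.0195 hd -61.08 F u,w,z -4.5 1.3 1.4 [ 0.85  0.28 -0.06] gap 0.0227
```

Call:
move_arm(
  moves=[0.0004,-0.0007,0,0,0.015,0.0008,-0.0014,0,0,0.015,0.0008,-0.0014,0,0,0.015],
)

```text
clock: 40.2
tcp_pos: [0.5318, -0.3121, 0.0195]
orientation: [-0.002, 0.508, 0.861, 0.001]
wrist_force: [-4.2, 7.8, 4.7]
finger_gap: 0.0226
grip_force: 50.2
```

```bash
python3 rk.py
```

```text
40.2 rack x,y -58.7 0.1 z 0.0195 hd -61.06 F u,w,z -8.9 0.1 4.7 [ 1.49  0.67 -0.03] gap 0.0226
```

Call:
move_arm(
  moves=[0,0,0,0,0.045,0,0,0,0,0.045,0,0,0,0,0.045,0,0,0.03,0,0.045,0,0,0.07,0,0.045,-0.015,0.025,0.11,0,0.045,-0.035,0.05,0.15,0,0.045,-0.055,0.08,0.19,0,0.045,-0.07,0.105,0.22,0,0.045,-0.075,0.115,0.23,0,0.045,-0.075,0.115,0.23,0,0.045,-0.075,0.115,0.23,0,0.045],
)

```text
clock: 41.2
tcp_pos: [0.4591, -0.1997, 0.2528]
orientation: [0.003, 0.508, 0.861, -0.0]
wrist_force: [0.1, -1.5, -0.4]
finger_gap: 0.045
grip_force: 0.0
```

```bash
python3 rk.py; python3 scr.py|grep -v red
python3 - <<'E'
from h import *
c=load('wrist'); O=np.array([.5600,-.3635]);u=np.array([.483,-.8755]);w=np.array([.876,.482])
s=snap('side')
a=cv2.resize(c['pixels'],(480,360)); q=proj(s,[[*O,.01],[.637,.22,.1]]).astype(int); print(q)
b=cv2.resize(s['pixels'][60:360,130:400],(320,356)); b=cv2.copyMakeBorder(b,0,4,0,0,0)
cv2.imwrite('pics/fin.png',np.hstack([a,b])[:,:,::-1])
E
```

```text
41.2 rack x,y -192.1 -9.4 z 0.2528 hd -61.04 F u,w,z 1.3 -0.7 -0.4 [-0.06  0.04 -0.02] gap 0.045
41.2 [ 0.45914756 -0.19973715  0.25276394] [ 3.31794168e-03  5.07798976e-01  8.61469183e-01 -1.92800035e-04] [-0.57  0.16 -0.12  1.28 -0.    0.49]
blue [ 460  260   57   50 1182] c 0.7589 -0.2012 size 0.0709 0.0719 dir -21.26
yel [281 251  19  56 959] c 0.5334 -0.3139 size 0.0229 0.0773 dir -61.08
yel [528 309  32  64 903] c 0.8899 -0.2372 size 0.043 0.111 dir -45.27
[[311 318]
 [289 155]]
```

View pics/fin.png

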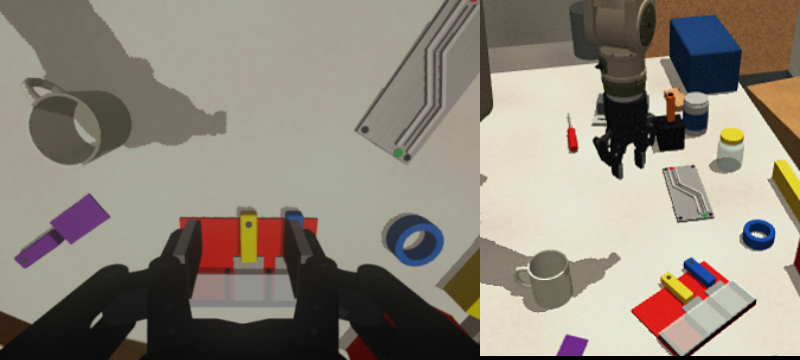

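Both scrapers are home and flat: yellow in the middle bay at (248,235), blue in the next one at (293,217), with the pen upright. One last numeric check of the fader, then I hand in.

Run:
```python
from h import *
t=snap('top'); im=t['pixels'].astype(int); r,g,b=im[...,0],im[...,1],im[...,2]
Z=np.array([.5131,.3551]); ey=np.array([-.96805,.25077])
m=(r>1.8*g)&(r>1.8*b)&(r>80); m[:165]=0; m[250:]=0; m[:,:115]=0; m[:,160:]=0
v,u=np.nonzero(m); y=((atz(t,np.c_[u,v],.05)[:,:2]-Z)@ey); print(len(u),y.mean(),y.min(),y.max())
if len(u)>10 and abs(y.mean()+.06)<.006: print(env.hand_in())
```

```text
72 -0.060012746973993426 -0.06933253640736593 -0.05033629157913112
the job is handed in; nothing more can be done
None
```

The job is handed in after about 41 s of robot time: seam swept red to green at about 2 cm/s, pen back upright in its stand, fader back at zero, and the two scrapers present (blue and yellow) fully home in separate bays.

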